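Refill the parts carousel at the board assembly bench

ROBOT

A 7-joint arm with a two-finger parallel gripper is mounted at the origin on the work surface. World frame = base frame: x ahead of the robot, y to its left, z up, the work surface at z = 0. Lengths are in m, angles in rad, forces in N, time in s.
With the tool pointing down it reaches from about 0.425 to 0.875 m from the base axis. Payload 4.7 kg.
Tool frame: the origin (TCP) lies midway between the tips of the shut fingers; the grasp point (between the pads) lies 19 mm behind it; z points along the fingers, y is the direction in which the jaws open and shut (so a half turn about z gives the same grasp; the last joint's range is limited). The gripper opens to 87 mm and grips with 3 to 60 N. Pads are 19 mm wide; open, the fingers measure 117 mm over their backs; the gripper's body (75 mm by 190 mm) begins 51 mm behind the grasp point.
Start: joints at [1.307, 0.321, -0.07, 1.45, 0.023, 1.371, -0.057], TCP at [0.178, -0.625, 0.223] pointing down, gripper open.
Joint ranges: [-2.86, 2.86], [-0.3, 2.09], [-1.38, 1.24], [0.06, 2.45], [-1.56, 4.7], [0.09, 2.05], [-2.69, 2.69]. Speed limits (rad/s): [2.57, 2.57, 3.14, 3.14, 3.14, 3.14, 3.14].

INTERFACE

Orientations are given as a rotation vector (axis times angle).
In Python, from rig import * gives the robot as it stands.
- The arm moves only by the shell command python3 -m handwheel 'ROWS' [FORCE]. ROWS is JSON, a list of rows, each an object with "travel": the shift along the tool's x, y, z in mm, a list of three; "rot": the turn, a rotation vector about the tool's x, y, z in rad, a list of three; "grip": the finger opening in mm, from 0 to 87. A call has 1 to 5 rows; each row shifts and turns the commanded pose from where the row before left it, along the tool's axes as they then stand; what a row does not reach is not made up. A row lasts 1/12 s, in which the tool goes at most 41.7 mm and 7.16 degrees, less where a joint would pass 70% of its speed; a pose out of reach is approached as far as the arm can. A call is refused whole if a number of a shift passes 41.7 or a number of a turn 0.125, either way. A call with a gripper value outside its range is refused whole. The fingers move at their own pace and stop on an object; FORCE is the grip in N (left out, the last holds). Time passes only in rows, so rows that do not move let the fingers close. It gives the time, the measured TCP pose, the force and the opening at its end, in the units of the state.
- get_state(): the state, without advancing time (a new reading comes with each control period).
- snapshot(name): name is "scene" or "top" or "wrist"; returns a dict with "img" (400x640x3 uint8, red, green, blue), "depth" (400x640 float32, m along the optical axis (not along the pixel's ray), 0 where there is no reading), "fovy" (degrees; the focal length in pixels is half the picture's height over the tangent of half this angle, whatever the lens; pixels are square), "cx", "cy" (the principal point, pixels), "dist" ([k1, k2, p1, p2, k3] as OpenCV has them; the pictures are not rectified), "cam_to_world" (4x4, takes a point from camera to world coordinates); the wrist camera has in their place "T_tool_cam" (4x4, takes a point from camera to tool coordinates, whose origin is the TCP and whose axes are the flange's). Camera axes: x right, y down, z forward; pixel columns grow to the right and rows downward; lengths in m; the calibration is good to about 2 mm. A picture is of the moment at which its call begins: read the wrist's pose just before it.
- job_done(): hands the job in, once; it reports no verdict.
Trained networks look in a picture, given as the dict that the camera call returned (one of the last four; its "shot" number tells which), for a name from the list of things; names that differ only in an ending like _2 or _b are one class to them, and where a whole thing is asked for, a point or a joint stands for the part that bears it (a point fixed in the world has none). Each returns a list of dicts, best first, with "score" (0 to 1); they miss things now and then, are a little off and sometimes report something else, mostly with a low value. They report only what shows in the picture. A call takes as long as a camera call. They do not tell look-alikes from the thing itself.
- look_for(picture, query): "location" ([column, row] in pixels, amid what is visible of it).
The state is a dict: "t": time; "joint_positions": joint angles; "qd": joint speeds; "joint_efforts": joint torques, N m; "ee_pos": TCP position; "ee_rot": TCP orientation; "ft_force": force on the tool from outside, world axes, zero at the start; "moment": the same for the moment, N m; "grip_width": opening from 0.0 (shut) to 1.0 (fully open).
Only numpy, scipy, OpenCV 4.12 (cv2) and the standard library are available. Lean on these libraries where they do the work, as an engineer would, in place of code of your own. Each camera call takes 0.05 s, during which the arm holds its last target. There are 200 camera calls.

TASK

Turn the parts carousel one click clockwise (seen from above) so that its empty yellow compartment stops at the red mark, then lift the orange scoop, tip all six blue capacitors into that compartment, and set the scoop back upright on its white mat. Then turn the carousel one more click clockwise, so that the filled compartment stands at the blue mark, without turning it past that mark or backwards from its starting place. Leave the boards, the white box and the red cup where they are.

Things in the scene. Friction and masses are not known exactly. Their poses are not given: they have to be found in the camera images.
- carousel: Fixed round black base (330 mm across, 18 mm high) of a parts carousel; origin on its vertical axis, on the table. Two upright blocks, 40 mm wide, 60 mm high, stand at 178 to 222 mm from the axis: red (fill mark) toward this frame's -x, blue (pick mark) 60 deg clockwise of it from above, toward (-0.5, 0.866, 0). Does not turn with the rotor.
- rotor (a joint): Angle of the white round tray (radius 170 mm, rim at z 80 mm, six compartments). Grows clockwise from above; clicks every 1.047 rad (60 deg); 0.35 N m carries it over; let go within half a click it pulls into the nearest click. Yellow compartment: near 0 (start) one click before the red mark, 1.047 at red, 2.094 at blue.
- bar_grip (a point): Centre of the turning bar, on the carousel's axis, 130 mm above the table. Level black bar 110 mm long, 18 wide, 34 high, on a 24 mm shaft over the 45 mm radius hub (top z 80 mm). Turns with the rotor; its yellow end points to the yellow compartment: along (-0.5, -0.866, 0) of this point's (the rotor's) frame, which equals the carousel's at joint 0.
- slot (a point): Middle of the floor of the empty yellow compartment, 110 mm from the axis; floor z 28 mm, walls to z 80 mm. It spans 60 deg, from 45 to 166 mm radius (120 mm wide in the middle). Turns with the rotor, axes as the rotor's. The other compartments hold fixed parts.
- wall_a (a point): Yellow dividing wall on the clockwise side of the yellow compartment. Origin on the carousel's axis at table height, x points outward along the wall, y into the yellow compartment, z up.
- wall_b (a point): Yellow dividing wall on the other side of the yellow compartment. Origin on the carousel's axis at table height, x points outward along the wall, -y into the yellow compartment, z up.
- mat: White flat mat, 160 x 190 x 4 mm, fixed to the table, the scoop's place. Origin at the centre of its underside.
- scoop: Loose orange scoop, about 120 g: trough 66 mm long (x), 142 wide over the top (y), 36 high; floor 62 wide, 6 mm above the underside; long sides (+y, -y) slope out at 35 deg above level to lips at y +-71, z 32 mm, so it pours to either side when rolled about x by 55 deg or more. Black handle along -x. Origin: centre of the trough's underside, z up.
- scoop_grip (a point): Middle of the scoop's black handle, 82 mm from the trough's centre in the scoop's -x and 33 mm above its underside. The handle is 85 mm long (x), 16 mm wide (y), 26 mm high.
- cap0_center (a point): Centre of a loose blue capacitor: cylinder 20 mm in diameter, 26 mm long, 14 g, lying in the scoop at the start, its axis along the scoop's x. Six in all.
- cap1_center (a point): Centre of a loose blue capacitor: cylinder 20 mm in diameter, 26 mm long, 14 g, lying in the scoop at the start, its axis along the scoop's x. Six in all.
- cap2_center (a point): Centre of a loose blue capacitor: cylinder 20 mm in diameter, 26 mm long, 14 g, lying in the scoop at the start, its axis along the scoop's x. Six in all.
- cap3_center (a point): Centre of a loose blue capacitor: cylinder 20 mm in diameter, 26 mm long, 14 g, lying in the scoop at the start, its axis along the scoop's x. Six in all.
- cap4_center (a point): Centre of a loose blue capacitor: cylinder 20 mm in diameter, 26 mm long, 14 g, lying in the scoop at the start, its axis along the scoop's x. Six in all.
- cap5_center (a point): Centre of a loose blue capacitor: cylinder 20 mm in diameter, 26 mm long, 14 g, lying in the scoop at the start, its axis along the scoop's x. Six in all.
- boards: Bystander: stack of yellow circuit boards, 100 x 80 mm, 43 mm high. Origin: centre of underside.
- white_box: Bystander: small white box 75 x 75 x 35 mm. Origin: centre of underside.
- can: Bystander: empty red cup, 68 mm across, 90 mm high. Origin: centre of underside.
Not all that is in view belongs to the job. Several things have the shape of the scoop; the one meant has the colours described above.

How it is judged:
On the way, in this order (a step that is already met when the one before it is completed fails the run):
1. the yellow compartment rests in its click at the red mark, the bar released, the scoop still on its mat (value of joint rotor between 0.9672 and 1.1272 rad and velocity of joint rotor between -0.1 and 0.1 rad/s and contact force between the fingers and carousel below 0.05 N and horizontal distance between scoop and mat below 0.06 m and height (world z) of scoop below 0.012 m and angle between scoop's own z axis and vertical below 0.12 rad), for 0.2 s.
2. the scoop is lifted at least 50 mm off the mat (height (world z) of scoop above 0.054 m), for 0.1 s.
3. all six capacitors lie in the yellow compartment at the red mark while the scoop is still held up (y of each of cap0_center, cap1_center, cap2_center, cap3_center, cap4_center, cap5_center in the frame of wall_a above 0 m and y of each of cap0_center, cap1_center, cap2_center, cap3_center, cap4_center, cap5_center in the frame of wall_b below 0 m and horizontal distance between cap0_center and carousel between 0.045 and 0.17 m and height (world z) of each of cap0_center, cap1_center, cap2_center, cap3_center, cap4_center, cap5_center below 0.08 m and horizontal distance between cap1_center and carousel between 0.045 and 0.17 m and horizontal distance between cap2_center and carousel between 0.045 and 0.17 m and horizontal distance between cap3_center and carousel between 0.045 and 0.17 m and horizontal distance between cap4_center and carousel between 0.045 and 0.17 m and horizontal distance between cap5_center and carousel between 0.045 and 0.17 m and value of joint rotor between 0.8472 and 1.2472 rad and height (world z) of scoop above 0.03 m), for 0.1 s.
4. the scoop stands upright on its mat again, released, the compartment still at the red mark (horizontal distance between scoop and mat below 0.06 m and height (world z) of scoop below 0.012 m and angle between scoop's own z axis and vertical below 0.12 rad and linear speed of scoop below 0.03 m/s and contact force between the fingers and scoop below 0.05 N and value of joint rotor between 0.8472 and 1.2472 rad), for 0.2 s.
At the end, for the whole second after the job is handed in: Rotor at rest within 0.08 rad of the blue-mark click; all six capacitors in the yellow compartment, centres below the rim (80 mm); scoop released, still and upright (0.12 rad) on its mat, origin within 60 mm of the mat centre, underside below 12 mm (value of joint rotor between 2.0144 and 2.1744 rad and velocity of joint rotor between -0.1 and 0.1 rad/s and y of each of cap0_center, cap1_center, cap2_center, cap3_center, cap4_center, cap5_center in the frame of wall_a above 0 m and y of each of cap0_center, cap1_center, cap2_center, cap3_center, cap4_center, cap5_center in the frame of wall_b below 0 m and horizontal distance between cap0_center and carousel between 0.045 and 0.17 m and height (world z) of each of cap0_center, cap1_center, cap2_center, cap3_center, cap4_center, cap5_center below 0.08 m and horizontal distance between cap1_center and carousel between 0.045 and 0.17 m and horizontal distance between cap2_center and carousel between 0.045 and 0.17 m and horizontal distance between cap3_center and carousel between 0.045 and 0.17 m and horizontal distance between cap4_center and carousel between 0.045 and 0.17 m and horizontal distance between cap5_center and carousel between 0.045 and 0.17 m and horizontal distance between scoop and mat below 0.06 m and height (world z) of scoop below 0.012 m and angle between scoop's own z axis and vertical below 0.12 rad and linear speed of scoop below 0.03 m/s and contact force between the fingers and scoop below 0.05 N); the robot touches nothing.
It fails at once if the stack of yellow boards is moved more than 30 mm (distance of boards from where it was at the start of the episode above 0.03 m).
It fails at once if the white box is moved more than 30 mm (distance of white_box from where it was at the start of the episode above 0.03 m).
It fails at once if the red cup is moved more than 30 mm (distance of can from where it was at the start of the episode above 0.03 m).
It fails at once if the carousel is turned backwards from its start by half a click (value of joint rotor below -0.52 rad).
It fails at once if the carousel is turned half a click past the blue mark (value of joint rotor above 2.6144 rad).
It also fails if it takes over 72 s, if anything falls off the work surface, if the arm or the gripper's body presses on something with over 40 N, if the wrist force passes 120 N, or if a joint passes its speed limit or range.

## Working session

There is one attempt and no reset: what is moved stays moved. The work goes in short steps, Python scripts to look and compute and a shell command to move; the robot and the scene stay as the last step left them, time stands still between calls to the robot, and variables do not carry over. Pictures are saved under pics/ and viewed, about 8 in all and at most 12, crops included, and the job is handed in when it is done.

```bash
ls; mkdir -p pics; cat > h.py <<'E'
from rig import *
import numpy as np, cv2
from scipy.spatial.transform import Rotation as R
def K(p):
    f=p["img"].shape[0]/2/np.tan(np.radians(p["fovy"])/2)
    return np.array([[f,0,p["cx"]],[0,f,p["cy"]],[0,0,1.]])
def c2w(p,st=None):
    if "cam_to_world" in p: return np.array(p["cam_to_world"])
    st=st or get_state(); T=np.eye(4); T[:3,:3]=R.from_rotvec(st["ee_rot"]).as_matrix(); T[:3,3]=st["ee_pos"]
    return T@np.array(p["T_tool_cam"])
def ray(p,uv):
    x=cv2.undistortPoints(np.array([[uv]],float),K(p),np.array(p["dist"],float))[0,0]
    return np.array([x[0],x[1],1.])
def at_z(p,uv,z,st=None):
    T=c2w(p,st); d=T[:3,:3]@ray(p,uv); return T[:3,3]+d*(z-T[2,3])/d[2]
def at_depth(p,uv,st=None):
    u,v=map(int,np.round(uv)); d=np.median(p["depth"][v-1:v+2,u-1:u+2]); T=c2w(p,st)
    return (T@np.append(ray(p,uv)*d,1))[:3]
def proj(p,X,st=None):
    T=np.linalg.inv(c2w(p,st)); X=np.atleast_2d(X)
    return cv2.projectPoints(X.astype(float),cv2.Rodrigues(T[:3,:3])[0],T[:3,3],K(p),np.array(p["dist"],float))[0][:,0]
def cloud(p,st=None):
    h,w=p["depth"].shape; uv=np.stack(np.meshgrid(np.arange(w),np.arange(h)),-1).reshape(-1,1,2).astype(float)
    x=cv2.undistortPoints(uv,K(p),np.array(p["dist"],float))[:,0]
    d=p["depth"].reshape(-1,1); T=c2w(p,st)
    P=np.hstack([x*d,d])@T[:3,:3].T+T[:3,3]; P[d[:,0]==0]=np.nan
    return P.reshape(h,w,3)
def save(p,name,crop=None,s=1):
    im=p["img"][...,::-1].copy()
    if crop: a,b,c,d=crop; im=im[b:d,a:c]
    cv2.imwrite("pics/"+name+".png",cv2.resize(im,None,fx=s,fy=s,interpolation=cv2.INTER_CUBIC))
E
cat > /tmp/a.py <<'E'
from h import *
st=get_state(); print({k:np.round(v,3) for k,v in st.items()})
ps=[snapshot("top"),snapshot("scene")]
for p,n in zip(ps,["top","scene"]):
    save(p,n+"0"); print(n,np.round(c2w(p)[:3,3],3))
    for q in ["carousel","rotor","bar_grip","slot","mat","scoop","scoop_grip","boards","white_box","can","cap0_center"]:
        print(q,[(np.round(r["location"]).tolist(),round(r["score"],2),np.round(at_depth(p,r["location"]),3).tolist()) for r in look_for(p,q)[:4]])
E
PYTHONPATH=. python3 /tmp/a.py; python3 -c "
import cv2,numpy as np
cv2.imwrite('pics/both0.png',np.vstack([cv2.imread('pics/top0.png'),cv2.imread('pics/scene0.png')])[:, :][:800])" ; ls -R pics
```

```text
pics
pics:Traceback (most recent call last):
  File "/tmp/a.py", line 1, in <module>
    from h import *
  File "h.py", line 1, in <module>
    from rig import *
ModuleNotFoundError: No module named 'rig'
[ WARN:0@0.013] global loadsave.cpp:275 findDecoder imread_('pics/top0.png'): can't open/read file: check file path/integrity
[ WARN:0@0.013] global loadsave.cpp:275 findDecoder imread_('pics/scene0.png'): can't open/read file: check file path/integrity
Traceback (most recent call last):
cv2.error: OpenCV(4.12.0) :-1: error: (-5:Bad argument) in function 'imwrite'
> Overload resolution failed:
>  - img data type = object is not supported
>  - Expected Ptr<cv::UMat> for argument 'img'
```

```bash
PYTHONPATH=.:$PYTHONPATH python3 /tmp/a.py
```

```text
{'t': np.float64(0.0), 'joint_positions': array([ 1.307,  0.322, -0.07 ,  1.452,  0.023,  1.371, -0.057]), 'qd': array([-0.   , -0.   , -0.   ,  0.001,  0.001,  0.   ,  0.   ]), 'joint_efforts': array([-0.0000e+00, -4.9129e+01, -4.0400e-01, -3.1252e+01, -6.4000e-02,
        4.4000e-02,  0.0000e+00]), 'ee_pos': array([ 0.178, -0.625,  0.221]), 'ee_rot': array([-3.109e+00, -4.350e-01,  1.000e-03]), 'ft_force': array([-0.533,  0.268,  0.26 ]), 'moment': array([0.026, 0.02 , 0.024]), 'grip_width': np.float64(1.003)}
top [0.382 0.038 1.165]
carousel [([379.0, 161.0], 0.87, [0.628, -0.134, 0.08])]
rotor [([380.0, 155.0], 0.67, [0.635, -0.13, 0.126]), ([176.0, 178.0], 0.22, [0.57, 0.497, 0.036])]
bar_grip [([375.0, 157.0], 0.62, [0.638, -0.123, 0.085])]
slot [([376.0, 159.0], 0.62, [0.634, -0.127, 0.081])]
mat [([249.0, 187.0], 0.75, [0.546, 0.267, 0.036])]
scoop [([228.0, 120.0], 0.95, [0.775, 0.352, 0.007]), ([244.0, 283.0], 0.78, [0.247, 0.277, 0.006]), ([234.0, 196.0], 0.6, [0.518, 0.315, 0.03]), ([376.0, 156.0], 0.23, [0.637, -0.122, 0.101])]
scoop_grip [([234.0, 196.0], 0.96, [0.518, 
[... 547 characters left out ...]
0], 0.93, [0.655, -0.101, 0.081]), ([374.0, 250.0], 0.23, [0.486, 0.264, 0.014])]
mat [([366.0, 270.0], 0.59, [0.561, 0.29, 0.005])]
scoop [([336.0, 320.0], 0.61, [0.764, 0.334, 0.005]), ([375.0, 252.0], 0.6, [0.498, 0.275, 0.03]), ([418.0, 212.0], 0.6, [0.238, 0.278, 0.007])]
scoop_grip [([378.0, 254.0], 0.97, [0.494, 0.286, 0.026]), ([417.0, 212.0], 0.74, [0.242, 0.273, 0.008]), ([336.0, 326.0], 0.57, [0.779, 0.346, 0.003])]
boards [([240.0, 153.0], 0.86, [0.5, -0.428, 0.049])]
white_box [([418.0, 307.0], 0.8, [0.572, 0.503, 0.033])]
can [([292.0, 276.0], 0.69, [0.753, 0.132, 0.033])]
cap0_center [([376.0, 256.0], 0.54, [0.506, 0.284, 0.027]), ([378.0, 250.0], 0.41, [0.487, 0.278, 0.035])]
```

View pics/top0.png

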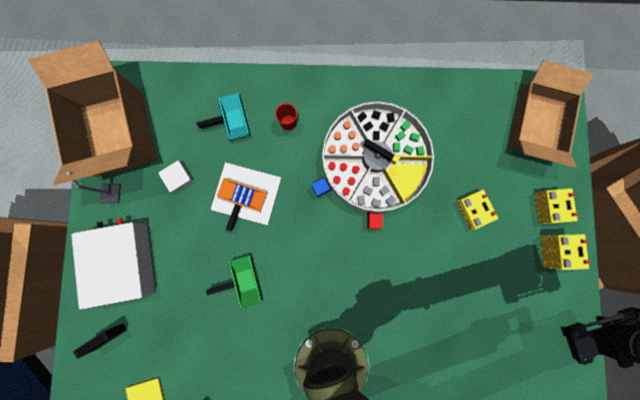

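View pics/scene0.png

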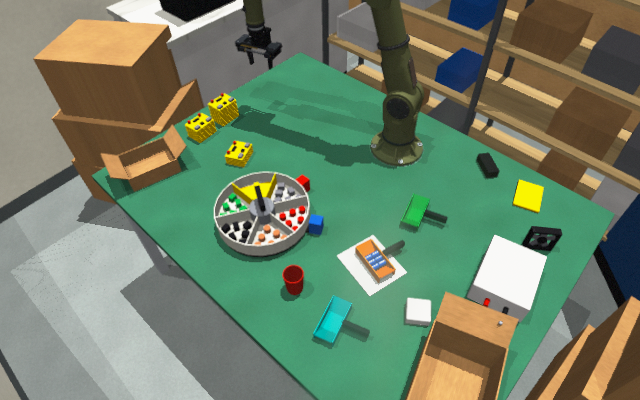

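Top view: candidates for the scoop are orange at (242,192) with the blue caps on the white mat, teal at (233,116) and green at (246,280). I choose the orange one on the mat by its colour and contents. The carousel is at about (378,156), yellow compartment at (408,178), red mark (375,221), blue mark (321,186), boards (477,211), box (175,177), cup (286,116).

```bash
cat > m.py <<'E'
from h import *
from scipy.optimize import least_squares
p=snapshot("top"); P=cloud(p); hsv=cv2.cvtColor(p["img"],cv2.COLOR_RGB2HSV); H,S,V=[hsv[...,i].astype(int) for i in range(3)]
def blob(m,box):
    a,b,c,d=box; q=np.zeros_like(m); q[b:d,a:c]=m[b:d,a:c]; return q&np.isfinite(P[...,2])
red=blob((S>150)&((H<8)|(H>172)),(360,208,390,235)); blue=blob((S>150)&(H>100)&(H<130),(305,172,335,200))
for n,m in(("red",red),("blue",blue)):
    q=P[m]; q=q[q[:,2]>.05]; print(n,len(q),q.mean(0).round(4),((q.min(0)+q.max(0))/2).round(4)); 
    if n=="red": r=q.mean(0)
    else: b=q.mean(0)
# rim circle
m=blob((P[...,2]>.07)&(P[...,2]<.09),(315,95,440,215)); q=P[m]; c=(q[:,:2].max(0)+q[:,:2].min(0))/2; print("rim bbox c",c,q[:,:2].max(0)-q[:,:2].min(0))
for _ in range(5):
    rr=np.hypot(*(q[:,:2]-c).T); s=(rr>.155)
    c=least_squares(lambda k:np.hypot(*(q[s,:2]-k).T)-.168,c).x
print("axis",c.round(4),"dir red deg",np.degrees(np.arctan2(*(r[:2]-c)[::-1])),np.hypot(*(r[:2]-c)),"blue",np.degrees(np.arctan2(*(b[:2]-c)[::-1])),np.hypot(*(b[:2]-c)))
y=blob((S>150)&(H>20)&(H<35),(340,100,435,210)); q=P[y]; print("yellow dir",np.degrees(np.arctan2(*(np.median(q[:,:2],0)-c)[::-1])))
bar=blob((P[...,2]>.135)&(P[...,2]<.16),(340,120,420,190)); q=P[bar][:,:2]; print("bar n",len(q),q.mean(0)); w,v=np.linalg.eigh(np.cov(q.T)); print("bar ang",np.degrees(np.arctan2(*v[::-1,1])), "z",np.median(P[bar][:,2]))
o=blob((S>150)&(H>5)&(H<18),(205,160,285,240)); q=P[o]; re=cv2.minAreaRect((q[:,:2]*1000).astype(np.float32)); print("scoop",len(q),re,q[:,2].max())
h=blob((V<70)&(P[...,2]>.02),(205,195,260,240)); q=P[h]; print("handle",len(q),cv2.minAreaRect((q[:,:2]*1000).astype(np.float32)),np.median(q[:,2]))
w=blob((V>150)&(S<40)&(P[...,2]<.015),(205,155,290,235)); q=P[w]; print("mat",cv2.minAreaRect((q[:,:2]*1000).astype(np.float32)))
cr=cv2.resize(p["img"][140:240,200:440][...,::-1],None,fx=3.3,fy=3.3,interpolation=cv2.INTER_CUBIC); cv2.imwrite("pics/crop1.png",cr)
E
PYTHONPATH=.:$PYTHONPATH python3 m.py
```

```text
red 208 [ 0.4446 -0.1269  0.0599] [ 0.4448 -0.1274  0.0586]
blue 192 [0.5477 0.0434 0.0603] [0.5479 0.0427 0.0592]
rim bbox c [ 0.64490136 -0.13128275] [0.34245077 0.34193374]
axis [ 0.6441 -0.1313] dir red deg 178.73184184515534 0.1995656578619552 blue 118.90274939355139 0.19952290617465612
yellow dir -119.78850627023843
bar n 271 [ 0.64270555 -0.13165648]
bar ang 59.21574717882119 z 0.14685310351784575
scoop 556 ((521.2426147460938, 290.0535583496094), (142.88906860351562, 67.37345886230469), 72.1063232421875) 0.04967679633432098
handle 170 ((449.45263671875, 311.5389099121094), (16.790454864501953, 81.47251892089844), 70.67079162597656) 0.04913860936554837
mat ((532.2598266601562, 285.0408935546875), (193.35659790039062, 162.51100158691406), 75.83378601074219)
```

View pics/crop1.png

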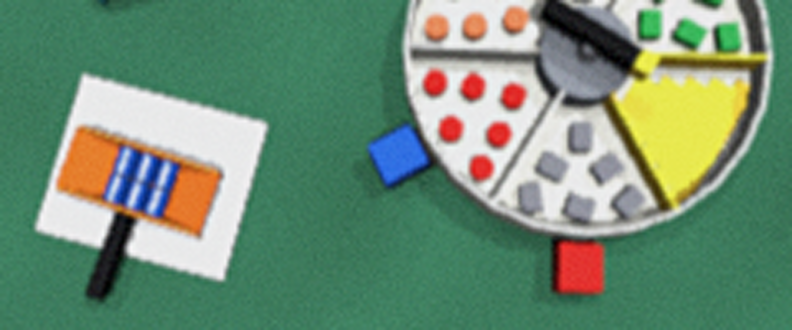

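```bash

python3 -m handwheel '[{"travel":[0,0,0],"rot":[0,0,-0.108],"grip":87},{"travel":[0,0,0],"rot":[0,0,-0.108],"grip":87},{"travel":[0,0,0],"rot":[0,0,-0.108],"grip":87},{"travel":[0,0,0],"rot":[0,0,-0.108],"grip":87},{"travel":[0,0,0],"rot":[0,0,-0.108],"grip":87}]' 30
python3 -m handwheel '[{"travel":[0,0,0],"rot":[0,0,-0.108],"grip":87},{"travel":[0,0,0],"rot":[0,0,-0.108],"grip":87}]'
python3 - <<'E'
import sys; sys.path.insert(0,'.')
from h import *
st=get_state(); Rm=R.from_rotvec(st["ee_rot"]).as_matrix(); print(st["t"],np.round(st["ee_pos"],4),Rm.round(3).tolist(),np.round(st["joint_positions"],3))
print("tool delta mm",(Rm.T@(np.array([.644,-.131,.215])-st["ee_pos"])*1000).round(1), "jaw ang",np.degrees(np.arctan2(Rm[1,1],Rm[0,1])))
E
```

```text
t: 1.67
ee_pos: [0.1783, -0.6251, 0.2226]
ee_rot: [2.879, 1.257, -0.0]
ft_force: [-0.6, -0.3, -0.4]
grip_width: 1.0
t: 1.83
ee_pos: [0.1782, -0.6251, 0.2226]
ee_rot: [2.727, 1.56, -0.0]
ft_force: [0.3, 0.1, 0.6]
grip_width: 0.999
1.8333 [ 0.1782 -0.6251  0.2226] [[0.507, 0.862, -0.0], [0.862, -0.507, -0.0], [-0.0, -0.0, -1.0]] [ 1.384  0.326 -0.169  1.447  0.055  1.373  0.682]
tool delta mm [662.  151.    7.6] jaw ang -30.45965945760616
```

```bash

python3 -m handwheel '[{"travel":[39,9,0],"rot":[0,0,0],"grip":87},{"travel":[39,9,0],"rot":[0,0,0],"grip":87},{"travel":[39,9,0],"rot":[0,0,0],"grip":87},{"travel":[39,9,0],"rot":[0,0,0],"grip":87},{"travel":[39,9,0],"rot":[0,0,0],"grip":87}]'
python3 -m handwheel '[{"travel":[39,9,0],"rot":[0,0,0],"grip":87},{"travel":[39,9,0],"rot":[0,0,0],"grip":87},{"travel":[39,9,0],"rot":[0,0,0],"grip":87},{"travel":[39,9,0],"rot":[0,0,0],"grip":87},{"travel":[39,9,0],"rot":[0,0,0],"grip":87}]'
python3 -m handwheel '[{"travel":[39,9,0],"rot":[0,0,0],"grip":87},{"travel":[39,9,0],"rot":[0,0,0],"grip":87},{"travel":[39,9,0],"rot":[0,0,0],"grip":87},{"travel":[39,9,0],"rot":[0,0,0],"grip":87},{"travel":[39,9,0],"rot":[0,0,0],"grip":87}]'
python3 -m handwheel '[{"travel":[39,9,0],"rot":[0,0,0],"grip":87},{"travel":[38,7,0],"rot":[0,0,0],"grip":87},{"travel":[0,0,0],"rot":[0,0,0],"grip":87}]'
cat > w.py <<'E'
import sys; sys.path.insert(0,'.')
from h import *
t=[float(v) for v in sys.argv[1:4]]
st=get_state(); Rm=R.from_rotvec(st["ee_rot"]).as_matrix(); print("t",round(st["t"],2),np.round(st["ee_pos"],4),"x",Rm[:,0].round(3),"y",Rm[:,1].round(3),"z",Rm[:,2].round(3),"q",np.round(st["joint_positions"],3),"g",round(float(st["grip_width"]),3),"F",np.round(st["ft_force"],1))
print("tool delta mm",(Rm.T@(np.array(t)-st["ee_pos"])*1000).round(1), "jaw ang",np.degrees(np.arctan2(Rm[1,1],Rm[0,1])).round(2))
E
python3 w.py .644 -.131 .115
```

```text
t: 2.25
ee_pos: [0.3176, -0.4791, 0.2228]
ee_rot: [2.731, 1.552, -0.0]
ft_force: [0.4, -0.1, 0.2]
grip_width: 0.996
t: 2.67
ee_pos: [0.4561, -0.3345, 0.2229]
ee_rot: [2.731, 1.552, -0.0]
ft_force: [0.4, 0.1, 0.9]
grip_width: 1.003
t: 3.08
ee_pos: [0.5946, -0.1902, 0.2229]
ee_rot: [2.731, 1.551, 0.0]
ft_force: [0.1, -0.7, -0.1]
grip_width: 1.001
t: 3.33
ee_pos: [0.6506, -0.1227, 0.2222]
ee_rot: [-2.718, -1.566, -0.009]
ft_force: [-0.4, 2.1, -0.1]
grip_width: 1.0
t 3.33 [ 0.6506 -0.1227  0.2222] x [0.501 0.865 0.008] y [ 0.865 -0.501 -0.001] z [ 0.003  0.007 -1.   ] q [ 0.573  0.4   -0.567  1.404  0.206  1.397 -0.518] g 1.0 F [-0.4  2.1 -0.1]
tool delta mm [-11.3  -1.4 107.1] jaw ang -30.09
```

```bash

python3 -m handwheel '[{"travel":[0,0,20],"rot":[0,0,0],"grip":87},{"travel":[0,0,20],"rot":[0,0,0],"grip":87},{"travel":[0,0,0],"rot":[0,0,0],"grip":87}]'
python3 w.py .644 -.131 .115
```

```text
t: 3.58
ee_pos: [0.6442, -0.1334, 0.1782]
ee_rot: [-2.727, -1.551, 0.009]
ft_force: [-1.2, -1.0, -1.2]
grip_width: 0.999
t 3.58 [ 0.6442 -0.1334  0.1782] x [ 0.511  0.86  -0.003] y [ 0.86  -0.511 -0.007] z [-0.007  0.001 -1.   ] q [ 0.581  0.419 -0.553  1.466  0.221  1.326 -0.525] g 0.999 F [-1.2 -1.  -1.2]
tool delta mm [ 2.1 -0.9 63.2] jaw ang -30.73
```

```bash

python3 -m handwheel '[{"travel":[0,0,20],"rot":[0,0,0],"grip":87},{"travel":[0,0,20],"rot":[0,0,0],"grip":87},{"travel":[0,0,18],"rot":[0,0,0],"grip":87},{"travel":[0,0,5],"rot":[0,0,0],"grip":60},{"travel":[0,0,0],"rot":[0,0,0],"grip":30}]'
python3 -m handwheel '[{"travel":[0,0,0],"rot":[0,0,0],"grip":10},{"travel":[0,0,0],"rot":[0,0,0],"grip":10},{"travel":[0,0,0],"rot":[0,0,0],"grip":10},{"travel":[0,0,0],"rot":[0,0,0],"grip":10},{"travel":[0,0,0],"rot":[0,0,0],"grip":10}]' 30
python3 w.py .644 -.131 .115
```

```text
t: 4.0
ee_pos: [0.6456, -0.1339, 0.1186]
ee_rot: [-2.73, -1.551, 0.003]
ft_force: [-0.0, -0.6, 0.0]
grip_width: 0.917
t: 4.42
ee_pos: [0.647, -0.1336, 0.1204]
ee_rot: [2.73, 1.552, 0.001]
ft_force: [-0.1, -0.3, 0.0]
grip_width: 0.556
t 4.42 [ 0.647  -0.1336  0.1204] x [0.512 0.859 0.   ] y [ 0.859 -0.512  0.001] z [ 0.001 -0.    -1.   ] q [ 0.575  0.46  -0.543  1.532  0.248  1.217 -0.544] g 0.556 F [-0.1 -0.3  0. ]
tool delta mm [ 0.7 -4.   5.4] jaw ang -30.77
```

```bash

python3 -m handwheel '[{"travel":[1,-4,5],"rot":[0,0,0],"grip":10},{"travel":[0,0,0],"rot":[0,0,0],"grip":10},{"travel":[0,0,0],"rot":[0,0,0],"grip":10},{"travel":[0,0,0],"rot":[0,0,0],"grip":10},{"travel":[0,0,0],"rot":[0,0,0],"grip":10}]' 30
python3 -m handwheel '[{"travel":[0,0,0],"rot":[0,0,0],"grip":10},{"travel":[0,0,0],"rot":[0,0,0],"grip":10}]'
python3 w.py .644 -.131 .115
```

```text
t: 4.83
ee_pos: [0.644, -0.1308, 0.1143]
ee_rot: [2.731, 1.552, 0.001]
ft_force: [2.0, -1.1, -2.4]
grip_width: 0.259
t: 5.0
ee_pos: [0.644, -0.1308, 0.1143]
ee_rot: [2.731, 1.552, 0.001]
ft_force: [2.2, -0.4, -4.0]
grip_width: 0.259
t 5.0 [ 0.644  -0.1308  0.1143] x [0.512 0.859 0.   ] y [ 0.859 -0.512  0.001] z [ 0.001 -0.    -1.   ] q [ 0.575  0.459 -0.543  1.547  0.248  1.205 -0.549] g 0.259 F [ 2.2 -0.4 -4. ]
tool delta mm [-0.2  0.1 -0.7] jaw ang -30.77
```

```bash

python3 -m handwheel '[{"travel":[0,0,0],"rot":[0,0,0.08],"grip":10},{"travel":[0,0,0],"rot":[0,0,0.1],"grip":10},{"travel":[0,0,0],"rot":[0,0,0.1],"grip":10},{"travel":[0,0,0],"rot":[0,0,0.1],"grip":10},{"travel":[0,0,0],"rot":[0,0,0.1],"grip":10}]'
python3 w.py .644 -.131 .115
python3 -m handwheel '[{"travel":[0,0,0],"rot":[0,0,0.1],"grip":10},{"travel":[0,0,0],"rot":[0,0,0.1],"grip":10},{"travel":[0,0,0],"rot":[0,0,0.1],"grip":10},{"travel":[0,0,0],"rot":[0,0,0.1],"grip":10},{"travel":[0,0,0],"rot":[0,0,0.1],"grip":10}]'
python3 -m handwheel '[{"travel":[0,0,0],"rot":[0,0,0.076],"grip":10},{"travel":[0,0,0],"rot":[0,0,0],"grip":10},{"travel":[0,0,0],"rot":[0,0,0],"grip":10}]'
python3 w.py .644 -.131 .115
```

```text
t: 5.42
ee_pos: [0.6443, -0.1311, 0.1143]
ee_rot: [3.022, 0.853, 0.002]
ft_force: [3.2, -1.9, -4.6]
grip_width: 0.258
t 5.42 [ 0.6443 -0.1311  0.1143] x [0.853 0.523 0.001] y [ 0.523 -0.853  0.001] z [ 0.001 -0.001 -1.   ] q [ 0.513  0.443 -0.459  1.549  0.206  1.196 -1.004] g 0.258 F [ 3.2 -1.9 -4.6]
tool delta mm [-0.2 -0.2 -0.7] jaw ang -58.49
t: 5.83
ee_pos: [0.6444, -0.1314, 0.1143]
ee_rot: [3.14, 0.075, 0.002]
ft_force: [3.5, -1.3, -4.0]
grip_width: 0.255
t: 6.08
ee_pos: [0.6444, -0.1315, 0.1143]
ee_rot: [3.14, -0.032, 0.002]
ft_force: [4.5, -2.9, -5.2]
grip_width: 0.259
t 6.08 [ 0.6444 -0.1315  0.1143] x [ 1.    -0.02   0.001] y [-0.02  -1.     0.001] z [ 0.001 -0.001 -1.   ] q [ 0.44   0.428 -0.361  1.552  0.16   1.189 -1.542] g 0.259 F [ 4.5 -2.9 -5.2]
tool delta mm [-0.4 -0.5 -0.7] jaw ang -91.17
```

```bash

python3 -m handwheel '[{"travel":[0,0,0],"rot":[0,0,0],"grip":87},{"travel":[0,0,0],"rot":[0,0,0],"grip":87},{"travel":[0,0,0],"rot":[0,0,0],"grip":87},{"travel":[0,0,0],"rot":[0,0,0],"grip":87},{"travel":[0,0,0],"rot":[0,0,0],"grip":87}]'
python3 w.py .644 -.131 .22
python3 -m handwheel '[{"travel":[0,0,-10],"rot":[0,0,0],"grip":87},{"travel":[0,0,-25],"rot":[0,0,0],"grip":87},{"travel":[0,0,-35],"rot":[0,0,0],"grip":87},{"travel":[0,0,-30],"rot":[0,0,-0.119],"grip":87},{"travel":[0,0,-10],"rot":[0,0,-0.119],"grip":87}]'
python3 -m handwheel '[{"travel":[0,0,0],"rot":[0,0,-0.119],"grip":87},{"travel":[0,0,0],"rot":[0,0,-0.119],"grip":87},{"travel":[0,0,0],"rot":[0,0,-0.119],"grip":87},{"travel":[0,0,0],"rot":[0,0,-0.119],"grip":87},{"travel":[0,0,0],"rot":[0,0,-0.119],"grip":87}]'
python3 -m handwheel '[{"travel":[0,0,0],"rot":[0,0,-0.119],"grip":87},{"travel":[0,0,0],"rot":[0,0,-0.119],"grip":87},{"travel":[0,0,0],"rot":[0,0,-0.119],"grip":87},{"travel":[0,0,0],"rot":[0,0,-0.119],"grip":87},{"travel":[0,0,0],"rot":[0,0,-0.119],"grip":87}]'
python3 -m handwheel '[{"travel":[0,0,0],"rot":[0,0,-0.119],"grip":87},{"travel":[0,0,0],"rot":[0,0,-0.119],"grip":87},{"travel":[0,0,0],"rot":[0,0,-0.119],"grip":87},{"travel":[0,0,0],"rot":[0,0,-0.119],"grip":87},{"travel":[0,0,0],"rot":[0,0,-0.119],"grip":87}]'
python3 -m handwheel '[{"travel":[0,0,0],"rot":[0,0,-0.119],"grip":87},{"travel":[0,0,0],"rot":[0,0,-0.119],"grip":87},{"travel":[0,0,0],"rot":[0,0,-0.119],"grip":87},{"travel":[0,0,0],"rot":[0,0,-0.119],"grip":87},{"travel":[0,0,0],"rot":[0,0,-0.119],"grip":87}]'
python3 -m handwheel '[{"travel":[0,0,0],"rot":[0,0,-0.119],"grip":87},{"travel":[0,0,0],"rot":[0,0,-0.114],"grip":87}]'
python3 w.py .445 .314 .22
```

```text
t: 6.5
ee_pos: [0.6435, -0.1302, 0.1148]
ee_rot: [-3.141, 0.033, 0.001]
ft_force: [0.4, -0.4, -0.6]
grip_width: 0.553
t 6.5 [ 0.6435 -0.1302  0.1148] x [ 1.    -0.021 -0.   ] y [-0.021 -1.    -0.   ] z [-0.  0. -1.] q [ 0.44   0.427 -0.362  1.552  0.159  1.191 -1.544] g 0.553 F [ 0.4 -0.4 -0.6]
tool delta mm [   0.5    0.7 -105.2] jaw ang -91.22
t: 6.92
ee_pos: [0.646, -0.1305, 0.2314]
ee_rot: [3.12, 0.347, 0.013]
ft_force: [1.0, 0.3, 1.0]
grip_width: 0.926
t: 7.33
ee_pos: [0.6437, -0.1305, 0.2256]
ee_rot: [2.883, 1.248, 0.001]
ft_force: [0.5, -0.6, 0.5]
grip_width: 0.995
t: 7.75
ee_pos: [0.6437, -0.1306, 0.2256]
ee_rot: [2.39, 2.038, 0.0]
ft_force: [-0.5, 0.3, 0.7]
grip_width: 1.001
t: 8.17
ee_pos: [0.6437, -0.1306, 0.2256]
ee_rot: [1.688, 2.649, -0.0]
ft_force: [0.4, -0.2, -0.2]
grip_width: 0.995
t: 8.58
ee_pos: [0.6437, -0.1307, 0.2255]
ee_rot: [0.838, 3.027, -0.001]
ft_force: [0.1, -0.3, 0.1]
grip_width: 1.002
t: 8.75
ee_pos: [0.6437, -0.1307, 0.2255]
ee_rot: [0.48, 3.104, -0.001]
ft_force: [-0.4, -0.4, 0.6]
grip_width: 0.998
t 8.75 [ 0.6437 -0.1307  0.2255] x [-0.953  0.302 -0.001] y [ 0.302  0.953 -0.   ] z [ 0.    -0.001 -1.   ] q [ 0.76   0.449 -0.824  1.406  0.328  1.427  1.203] g 0.998 F [-0.4 -0.4  0.6]
tool delta mm [323.7 363.9   5.2] jaw ang 72.42
```

```bash

python3 -m handwheel '[{"travel":[25,28,0],"rot":[0,0,0],"grip":87},{"travel":[25,28,0],"rot":[0,0,0],"grip":87},{"travel":[25,28,0],"rot":[0,0,0],"grip":87},{"travel":[25,28,0],"rot":[0,0,0],"grip":87},{"travel":[25,28,0],"rot":[0,0,0],"grip":87}]'
python3 -m handwheel '[{"travel":[25,28,0],"rot":[0,0,0],"grip":87},{"travel":[25,28,0],"rot":[0,0,0],"grip":87},{"travel":[25,28,0],"rot":[0,0,0],"grip":87},{"travel":[25,28,0],"rot":[0,0,0],"grip":87},{"travel":[25,28,0],"rot":[0,0,0],"grip":87}]'
python3 -m handwheel '[{"travel":[25,28,0],"rot":[0,0,0],"grip":87},{"travel":[25,28,0],"rot":[0,0,0],"grip":87},{"travel":[16,18,0],"rot":[0,0,0],"grip":87},{"travel":[8,10,0],"rot":[0,0,0],"grip":87},{"travel":[0,0,0],"rot":[0,0,0],"grip":87}]'
python3 w.py .445 .314 .12
cat > look.py <<'E'
import sys; sys.path.insert(0,'.')
from h import *
st=get_state(); w=snapshot("wrist"); p=snapshot("top"); P=cloud(p)
bar=(P[...,2]>.135)&(P[...,2]<.16); bar[:120]=0;bar[190:]=0;bar[:,:340]=0;bar[:,420:]=0
q=P[bar][:,:2]; ww,v=np.linalg.eigh(np.cov(q.T)); print("bar n",len(q),q.mean(0),"ang",np.degrees(np.arctan2(*v[::-1,1])))
hsv=cv2.cvtColor(w["img"],cv2.COLOR_RGB2HSV).astype(int); W=cloud(w,st)
def rect(m,n):
    q=W[m&np.isfinite(W[...,2])]; print(n,len(q),cv2.minAreaRect((q[:,:2]*1000).astype(np.float32)) if len(q)>5 else "",np.median(q[:,2]) if len(q) else "")
rect((hsv[...,2]<70)&(W[...,2]>.03)&(W[...,2]<.06),"handle"); rect((hsv[...,1]>150)&(hsv[...,0]>5)&(hsv[...,0]<18)&(W[...,2]<.06),"orange")
cv2.imwrite("pics/"+sys.argv[1]+".png",np.vstack([w["img"],p["img"][90:240,:]])[...,::-1])
E
python3 look.py look1
```

```text
t: 9.17
ee_pos: [0.5669, 0.0425, 0.2254]
ee_rot: [0.489, 3.103, -0.001]
ft_force: [1.0, 0.7, -0.4]
grip_width: 1.0
t: 9.58
ee_pos: [0.4911, 0.2142, 0.2256]
ee_rot: [0.489, 3.102, -0.001]
ft_force: [0.8, -0.2, 0.5]
grip_width: 1.003
t: 10.0
ee_pos: [0.4449, 0.3194, 0.2257]
ee_rot: [0.478, 3.105, 0.003]
ft_force: [0.0, 0.9, 0.5]
grip_width: 1.004
t 10.0 [0.4449 0.3194 0.2257] x [-0.954  0.301 -0.   ] y [0.301 0.954 0.002] z [ 0.001  0.002 -1.   ] q [ 0.289  0.238 -1.093  1.676  0.215  1.358  0.428] g 1.004 F [0.  0.9 0.5]
tool delta mm [ -1.7  -5.3 105.7] jaw ang 72.49
bar n 263 [ 0.64267131 -0.1305915 ] ang 179.45582240923963
handle 1064 ((427.2923278808594, 449.522216796875), (588.6921997070312, 185.35096740722656), 61.134056091308594) 0.04605302717441642
orange 3805 ((539.71728515625, 471.52288818359375), (184.54583740234375, 502.3952331542969), 4.933878421783447) 0.026865151372965634
```

View pics/look1.png

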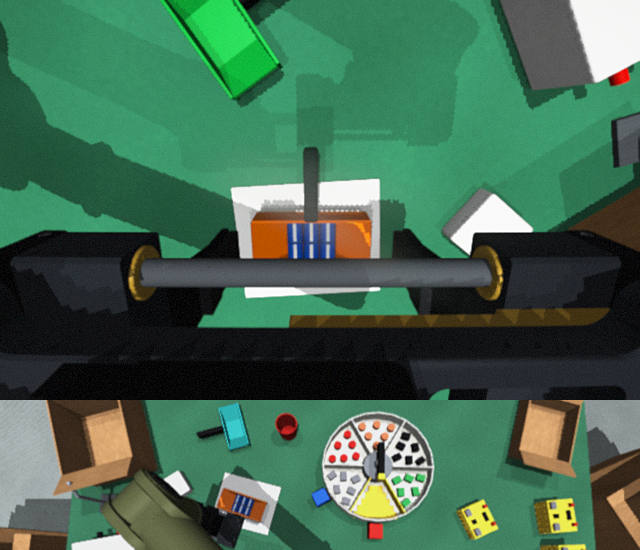

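The view shows the rotor with yellow at the red mark (375,480 in the stacked picture). The orange scoop with its handle is between the fingers, the handle running from (311,150) to (310,218).

```bash
python3 - <<'E'
import sys; sys.path.insert(0,'.')
from h import *
st=get_state(); w=snapshot("wrist")
for uv in [(311,155),(310.5,210)]: print(at_z(w,uv,.049,st).round(4))
hsv=cv2.cvtColor(w["img"],cv2.COLOR_RGB2HSV).astype(int)
for r in (165,180,200): 
    c=np.where(hsv[r,280:345,2]<75)[0]+280; print(r,c.min(),c.max(),at_z(w,(c.mean(),r),.049,st).round(4))
E
python3 w.py .445 .314 .12
```

```text
[0.4173 0.3196 0.049 ]
[0.4767 0.2996 0.049 ]
165 308 320 [0.4288 0.3195 0.049 ]
180 319 319 [0.4464 0.3194 0.049 ]
200 319 319 [0.4684 0.3124 0.049 ]
t 10.15 [0.4482 0.3142 0.2247] x [-0.951  0.309 -0.001] y [ 0.309  0.951 -0.001] z [ 0.001 -0.001 -1.   ] q [ 0.295  0.238 -1.087  1.676  0.216  1.358  0.429] g 1.001 F [ 0.5  0.1 -0.4]
tool delta mm [  3.1  -1.1 104.7] jaw ang 72.01
```

```bash

python3 -m handwheel '[{"travel":[1,-3,20],"rot":[0,0,0],"grip":60},{"travel":[0,0,35],"rot":[0,0,0],"grip":60},{"travel":[0,0,35],"rot":[0,0,0],"grip":60},{"travel":[0,0,35],"rot":[0,0,0],"grip":60},{"travel":[0,0,30],"rot":[0,0,0],"grip":60}]'
python3 -m handwheel '[{"travel":[0,0,20],"rot":[0,0,0],"grip":60},{"travel":[0,0,12],"rot":[0,0,0],"grip":60},{"travel":[0,0,8],"rot":[0,0,0],"grip":60},{"travel":[0,0,0],"rot":[0,0,0],"grip":60}]'
python3 w.py .446 .3115 .018
```

```text
t: 10.57
ee_pos: [0.4466, 0.3099, 0.0673]
ee_rot: [-0.495, -3.102, 0.003]
ft_force: [-0.1, -0.3, 0.4]
grip_width: 0.734
t: 10.9
ee_pos: [0.4458, 0.3114, 0.0285]
ee_rot: [-0.492, -3.102, 0.002]
ft_force: [-0.9, 1.0, 0.5]
grip_width: 0.692
t 10.9 [0.4458 0.3114 0.0285] x [-0.951  0.309  0.001] y [ 0.309  0.951 -0.002] z [-0.001 -0.001 -1.   ] q [ 0.155  0.456 -0.961  1.893  0.436  1.022  0.262] g 0.692 F [-0.9  1.   0.5]
tool delta mm [-0.2  0.1 10.5] jaw ang 71.97
```

```bash

python3 -m handwheel '[{"travel":[0,0,10],"rot":[0,0,0],"grip":8},{"travel":[0,0,0],"rot":[0,0,0],"grip":8},{"travel":[0,0,0],"rot":[0,0,0],"grip":8},{"travel":[0,0,0],"rot":[0,0,0],"grip":8},{"travel":[0,0,0],"rot":[0,0,0],"grip":8}]' 58
python3 -m handwheel '[{"travel":[0,0,0],"rot":[0,0,0],"grip":8},{"travel":[0,0,0],"rot":[0,0,0],"grip":8},{"travel":[0,0,0],"rot":[0,0,0],"grip":8},{"travel":[0,0,0],"rot":[0,0,0],"grip":8},{"travel":[0,0,0],"rot":[0,0,0],"grip":8}]'
python3 w.py .446 .3115 .018
```

```text
t: 11.32
ee_pos: [0.446, 0.3132, 0.0202]
ee_rot: [0.489, 3.102, 0.001]
ft_force: [1.2, -0.4, 0.2]
grip_width: 0.397
t: 11.73
ee_pos: [0.4457, 0.313, 0.0197]
ee_rot: [0.489, 3.103, 0.0]
ft_force: [-0.8, -0.2, 1.8]
grip_width: 0.183
t 11.73 [0.4457 0.313  0.0197] x [-0.951  0.308 -0.   ] y [0.308 0.951 0.   ] z [ 0.  0. -1.] q [ 0.145  0.468 -0.952  1.899  0.451  1.006  0.251] g 0.183 F [-0.8 -0.2  1.8]
tool delta mm [-0.8 -1.3  1.7] jaw ang 72.08
```

```bash

python3 -m handwheel '[{"travel":[0,0,-8],"rot":[0,0,0],"grip":8},{"travel":[0,0,-16],"rot":[0,0,0],"grip":8},{"travel":[0,0,-22],"rot":[0,0,0],"grip":8},{"travel":[0,0,-22],"rot":[0,0,0],"grip":8},{"travel":[0,0,-22],"rot":[0,0,0],"grip":8}]'
python3 -m handwheel '[{"travel":[0,0,-22],"rot":[0,0,0],"grip":8},{"travel":[0,0,-22],"rot":[0,0,-0.05],"grip":8},{"travel":[0,0,-22],"rot":[0,0,-0.06],"grip":8},{"travel":[0,0,-16],"rot":[0,0,-0.06],"grip":8},{"travel":[0,0,-8],"rot":[0,0,-0.06],"grip":8}]'
python3 -m handwheel '[{"travel":[0,0,0],"rot":[0,0,-0.06],"grip":8},{"travel":[0,0,0],"rot":[0,0,0],"grip":8}]'
python3 w.py .448 -.048 .20
python3 - <<'E'
import sys; sys.path.insert(0,'.')
from h import *
w=snapshot("wrist"); s=snapshot("scene"); cv2.imwrite("pics/look2.png",np.vstack([w["img"][100:320],s["img"][100:360]])[...,::-1])
E
```

```text
t: 12.15
ee_pos: [0.4448, 0.3127, 0.1104]
ee_rot: [-0.488, -3.102, 0.001]
ft_force: [1.1, -0.5, -2.6]
grip_width: 0.178
t: 12.57
ee_pos: [0.4458, 0.3136, 0.202]
ee_rot: [0.125, 3.137, 0.001]
ft_force: [0.5, 0.7, -1.1]
grip_width: 0.178
t: 12.73
ee_pos: [0.4454, 0.3129, 0.2002]
ee_rot: [0.033, 3.141, -0.0]
ft_force: [0.1, 0.1, -2.2]
grip_width: 0.181
t 12.73 [0.4454 0.3129 0.2002] x [-1.     0.021 -0.001] y [ 0.021  1.    -0.   ] z [ 0.001 -0.    -1.   ] q [ 0.336  0.272 -1.145  1.717  0.256  1.317  0.689] g 0.181 F [ 0.1  0.1 -2.2]
tool delta mm [-1.020e+01 -3.608e+02  2.000e-01] jaw ang 88.79
```

View pics/look2.png

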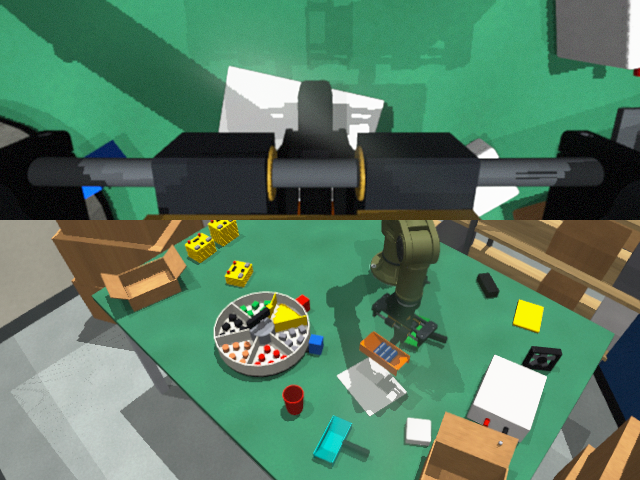

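The scoop is held level with all the caps in it (scene part, (385,350)). Moving it over toward the carousel.

```bash

python3 -m handwheel '[{"travel":[-1,-10,0],"rot":[0,0,0],"grip":8},{"travel":[-1,-20,0],"rot":[0,0,0],"grip":8},{"travel":[-1,-28,0],"rot":[0,0,0],"grip":8},{"travel":[-1,-32,0],"rot":[0,0,0],"grip":8},{"travel":[-1,-32,0],"rot":[0,0,0],"grip":8}]'
python3 -m handwheel '[{"travel":[-1,-32,0],"rot":[0,0,0],"grip":8},{"travel":[-1,-32,0],"rot":[0,0,0],"grip":8},{"travel":[-1,-32,0],"rot":[0,0,0],"grip":8},{"travel":[-1,-32,0],"rot":[0,0,0],"grip":8},{"travel":[-1,-32,0],"rot":[0,0,0],"grip":8}]'
python3 -m handwheel '[{"travel":[0,-30,0],"rot":[0,0,0],"grip":8},{"travel":[0,-24,0],"rot":[0,0,0],"grip":8},{"travel":[0,-16,0],"rot":[0,0,0],"grip":8},{"travel":[0,-9,0],"rot":[0,0,0],"grip":8},{"travel":[0,0,0],"rot":[0,0,0],"grip":8}]'
python3 w.py .448 -.048 .20
python3 -m handwheel '[{"travel":[0,0,0],"rot":[-0.06,0,0],"grip":8},{"travel":[0,0,0],"rot":[-0.1,0,0],"grip":8},{"travel":[0,0,0],"rot":[-0.06,0,0],"grip":8},{"travel":[0,0,0],"rot":[0,0,0],"grip":8}]'
python3 w.py .448 -.048 .20
```

```text
t: 13.25
ee_pos: [0.4468, 0.19, 0.1988]
ee_rot: [-0.035, -3.14, -0.001]
ft_force: [0.2, -1.1, -1.4]
grip_width: 0.178
t: 13.67
ee_pos: [0.4483, 0.0291, 0.1993]
ee_rot: [-0.038, -3.141, 0.002]
ft_force: [0.7, -0.4, -1.6]
grip_width: 0.179
t: 14.08
ee_pos: [0.4467, -0.0501, 0.199]
ee_rot: [-0.042, -3.14, -0.0]
ft_force: [0.6, 1.1, -2.0]
grip_width: 0.181
t 14.08 [ 0.4467 -0.0501  0.199 ] x [-1.     0.027  0.001] y [0.027 1.    0.   ] z [-0.001  0.    -1.   ] q [ 0.945 -0.094 -0.834  1.928 -0.073  1.279  1.678] g 0.181 F [ 0.6  1.1 -2. ]
tool delta mm [-1.2  2.1 -1. ] jaw ang 88.46
t: 14.42
ee_pos: [0.447, -0.0497, 0.1988]
ee_rot: [0.042, 3.12, 0.348]
ft_force: [-0.7, -1.2, -2.5]
grip_width: 0.181
t 14.42 [ 0.447  -0.0497  0.1988] x [-1.     0.027  0.002] y [0.027 0.975 0.221] z [ 0.004  0.221 -0.975] q [ 0.995 -0.039 -0.74   1.914 -0.25   1.317  1.87 ] g 0.181 F [-0.7 -1.2 -2.5]
tool delta mm [-1.   2.  -0.8] jaw ang 88.44
```

```bash
cat > kin.py <<'E'
import numpy as np, itertools
from scipy.spatial.transform import Rotation as R
from scipy.optimize import least_squares
Q=np.array([[1.307,.322,-.07,1.452,.023,1.371,-.057],[1.384,.326,-.169,1.447,.055,1.373,.682],[.573,.4,-.567,1.404,.206,1.397,-.518],[.581,.419,-.553,1.466,.221,1.326,-.525],[.575,.459,-.543,1.547,.248,1.205,-.549],[.513,.443,-.459,1.549,.206,1.196,-1.004],[.44,.428,-.361,1.552,.16,1.189,-1.542],[.76,.449,-.824,1.406,.328,1.427,1.203],[.289,.238,-1.093,1.676,.215,1.358,.428],[.155,.456,-.961,1.893,.436,1.022,.262],[.145,.468,-.952,1.899,.451,1.006,.251],[.336,.272,-1.145,1.717,.256,1.317,.689],[.945,-.094,-.834,1.928,-.073,1.279,1.678],[.995,-.039,-.74,1.914,-.25,1.317,1.87]])
X=np.array([[.178,-.625,.221],[.1782,-.6251,.2226],[.6506,-.1227,.2222],[.6442,-.1334,.1782],[.644,-.1308,.1143],[.6443,-.1311,.1143],[.6444,-.1315,.1143],[.6437,-.1307,.2255],[.4449,.3194,.2257],[.4458,.3114,.0285],[.4457,.313,.0197],[.4454,.3129,.2002],[.4467,-.0501,.199],[.447,-.0497,.1988]])
Y=np.array([[.274,-.96,0],[.862,-.507,0],[.865,-.501,-.001],[.86,-.511,-.007],[.859,-.512,.001],[.523,-.853,.001],[-.02,-1,0],[.302,.953,0],[.301,.954,.002],[.309,.951,-.002],[.308,.951,0],[.021,1,0],[.027,1,0],[.027,.975,.221]])
lo=np.array([-2.86,-.3,-1.38,.06,-1.56,.09,-2.69]); hi=np.array([2.86,2.09,1.24,2.45,4.7,2.05,2.69])
ax="zyzyzyz"
def frames(q,s):
    out=[];M=np.eye(3)
    for i in range(7): M=M@R.from_euler(ax[i],s[i]*q[i]).as_matrix(); out.append(M)
    return out
def fit():
    best=None
    for s in itertools.product([1,-1],repeat=4):
        s=[s[0],1,s[1],1,s[2],1,s[3]]
        F=[frames(q,s) for q in Q]
        # tool y = M7 C[:,1]
        A=np.vstack([f[6] for f in F]); c=np.linalg.lstsq(A,Y.ravel(),rcond=None)[0]; e=np.abs(A@c-Y.ravel()).max()
        if best is None or e<best[0]: best=(e,s,c,F)
    e,s,c,F=best
    # offsets: base z, after J2 (x,z), after J4 (x,z), after J6 (x,z), 
    cols=lambda f:np.column_stack([[0,0,1],f[1][:,0],f[1][:,2],f[3][:,0],f[3][:,2],f[5][:,0],f[5][:,2]])
    A=np.vstack([cols(f) for f in F]); A2=np.vstack([A,1e-3*np.eye(7)]); o=np.linalg.lstsq(A2,np.append(X.ravel(),np.zeros(7)),rcond=None)[0]
    return e,s,c.round(2),o,np.abs(A@o-X.ravel()).max(),cols
e,s,c,o,ep,cols=fit()
C=np.column_stack([np.cross(c,[0,0,1]),c,[0,0,1]])
def fk(q): f=frames(q,s); return cols(f)@o,f[6]@C
if __name__=="__main__":
    print("rot err",e,s,c,"offs",o.round(3),"pos err",ep)
E
python3 kin.py
```

```text
rot err 0.002369028146428674 [-1, 1, -1, 1, -1, 1, -1] [-1.  0. -0.] offs [ 0.197  0.023  0.475 -0.007  0.507  0.023  0.326] pos err 0.022245314641215763
```

```bash
sed -i 's/cols=lambda f:np.column_stack(\[\[0,0,1\],/cols=lambda f:np.column_stack([[0,0,1],f[1][:,1],f[3][:,1],f[5][:,1],/; s/np.eye(7)\]); o=/np.eye(10)]); o=/; s/np.zeros(7)/np.zeros(10)/' kin.py
cat > ik.py <<'E'
from kin import *
print("rot err",e,s,c,"offs",o.round(3),"pos err",ep)
def Rt(th,ang):  # tool frame: x=u outward(angle ang), y=left of it..., rolled about -tool x by th
    a=np.radians(ang); y=np.array([np.cos(a),np.sin(a),0]); z=np.array([0,0,-1.]); return np.column_stack([np.cross(y,z),y,z])@R.from_rotvec([-th,0,0]).as_matrix()
def track(sgn,lift=0.,yl=None):
    q=Q[-1].copy() if sgn>0 else Q[-2].copy(); 
    for th in np.arange(13,77,1.)*sgn if sgn>0 else -np.arange(0,77,1.):
        a=np.radians(abs(th)); lipy=-.127+sgn*.020
        h=np.array([.448,lipy+sgn*(.071*np.cos(a)),.102+lift+.071*np.sin(a)])
        Rm=Rt(np.radians(th),88.9); tcp=h+.019*Rm[:,2]
        f=lambda x:np.r_[(fk(x)[0]-tcp)*10,R.from_matrix(fk(x)[1].T@Rm).as_rotvec()*10,.05*(x-q)]
        r=least_squares(f,np.clip(q,lo+1e-3,hi-1e-3),bounds=(lo,hi)); q=r.x
        if abs(th)%10<1 or abs(th)==75: print(th,q.round(2),"err",np.abs(r.fun[:6]).max().round(3), tcp.round(3))
track(1); track(-1)
E
python3 ik.py
```

```text
rot err 0.002369028146428674 [-1, 1, -1, 1, -1, 1, -1] [-1.  0. -0.] offs [ 0.252 -0.016 -0.01  -0.001  0.     0.467  0.     0.513  0.     0.371] pos err 0.0004984621073413908
20.0 [ 1.    0.11 -0.74  2.01 -0.29  1.14  1.95] err 0.0 [ 0.448 -0.034  0.108]
30.0 [ 1.07  0.19 -0.71  1.98 -0.39  1.23  2.08] err 0.0 [ 0.448 -0.036  0.121]
40.0 [ 1.13  0.29 -0.69  1.94 -0.46  1.32  2.18] err 0.0 [ 0.448 -0.04   0.133]
50.0 [ 1.17  0.4  -0.67  1.89 -0.52  1.41  2.25] err 0.0 [ 0.448 -0.047  0.144]
60.0 [ 1.21  0.52 -0.66  1.84 -0.56  1.5   2.3 ] err 0.0 [ 0.448 -0.055  0.154]
70.0 [ 1.23  0.65 -0.65  1.79 -0.6   1.58  2.33] err 0.0 [ 0.448 -0.065  0.162]
75.0 [ 1.24  0.71 -0.65  1.77 -0.61  1.62  2.34] err 0.0 [ 0.448 -0.07   0.166]
-0.0 [ 1.05  0.17 -0.69  1.96  0.13  1.05  1.85] err 0.0 [ 0.448 -0.218  0.083]
-10.0 [ 0.96  0.11 -0.71  2.01  0.28  1.03  1.66] err 0.0 [ 0.448 -0.22   0.096]
-20.0 [ 0.88  0.08 -0.75  2.05  0.47  1.05  1.44] err 0.0 [ 0.448 -0.22   0.108]
-30.0 [ 0.78  0.09 -0.79  2.08  0.66  1.12  1.21] err 0.0 [ 0.448 -0.218  0.121]
-40.0 [ 0.68  0.14 -0.82  2.1   0.85  1.24  0.99] err 0.0 [ 0.448 -0.214  0.133]
-50.0 [ 0.55  0.23 -0.83  2.11  1.01  1.41  0.8 ] err 0.0 [ 0.448 -0.207  0.144]
-60.0 [ 0.42  0.35 -0.8   2.11  1.13  1.59  0.64] err 0.0 [ 0.448 -0.199  0.154]
-70.0 [ 0.29  0.47 -0.75  2.1   1.22  1.78  0.51] err 0.0 [ 0.448 -0.189  0.162]
-75.0 [ 0.23  0.54 -0.72  2.09  1.25  1.86  0.45] err 0.0 [ 0.448 -0.184  0.166]
```

```bash

python3 -m handwheel '[{"travel":[0,0,8],"rot":[-0.05,0,0],"grip":8},{"travel":[0,0,12],"rot":[-0.08,0,0],"grip":8},{"travel":[0,0,12],"rot":[-0.08,0,0],"grip":8},{"travel":[0,0,9],"rot":[-0.08,0,0],"grip":8},{"travel":[0,0,0],"rot":[0,0,0],"grip":8}]'
python3 w.py .448 -.036 .160
```

```text
t: 14.83
ee_pos: [0.4459, -0.0356, 0.158]
ee_rot: [0.04, 3.038, 0.797]
ft_force: [-1.4, 0.3, -1.3]
grip_width: 0.183
t 14.83 [ 0.4459 -0.0356  0.158 ] x [-1.     0.025  0.006] y [0.024 0.871 0.491] z [ 0.007  0.491 -0.871] q [ 1.052  0.124 -0.685  1.949 -0.416  1.307  2.062] g 0.183 F [-1.4  0.3 -1.3]
tool delta mm [-2.1  0.7 -1.9] jaw ang 88.41
```

```bash

python3 -m handwheel '[{"travel":[0,-2,-1.5],"rot":[-0.06,0,0],"grip":8},{"travel":[0,-2,-1.5],"rot":[-0.06,0,0],"grip":8},{"travel":[0,-2,-1.5],"rot":[-0.06,0,0],"grip":8},{"travel":[0,-1.5,-2],"rot":[-0.06,0,0],"grip":8},{"travel":[0,-1.5,-2],"rot":[-0.06,0,0],"grip":8}]'
python3 -m handwheel '[{"travel":[0,-1,-2],"rot":[-0.06,0,0],"grip":8},{"travel":[0,-1,-2],"rot":[-0.06,0,0],"grip":8},{"travel":[0,-1,-2],"rot":[-0.06,0,0],"grip":8},{"travel":[0,-0.6,-2.4],"rot":[-0.06,0,0],"grip":8},{"travel":[0,-0.6,-2.4],"rot":[-0.06,0,0],"grip":8}]'
python3 -m handwheel '[{"travel":[0,-0.6,-2.4],"rot":[-0.06,0,0],"grip":8},{"travel":[0,-0.6,-2.4],"rot":[-0.06,0,0],"grip":8},{"travel":[0,0,0],"rot":[0,0,0],"grip":8},{"travel":[0,0,0],"rot":[0,0,0],"grip":8},{"travel":[0,0,0],"rot":[0,0,0],"grip":8}]'
python3 w.py .448 -.065 .165
python3 - <<'E'
import sys; sys.path.insert(0,'.')
from h import *
p=snapshot("top"); s=snapshot("scene"); a=cv2.resize(p["img"][90:240,260:500],(640,400),interpolation=cv2.INTER_CUBIC); b=cv2.resize(s["img"][140:290,190:430],(640,400),interpolation=cv2.INTER_CUBIC)
cv2.imwrite("pics/look3.png",cv2.resize(np.vstack([a,b])[...,::-1],(480,600)))
E
```

```text
t: 15.25
ee_pos: [0.4481, -0.0467, 0.1633]
ee_rot: [0.028, 2.881, 1.232]
ft_force: [-0.2, 0.6, -1.3]
grip_width: 0.18
t: 15.67
ee_pos: [0.448, -0.0582, 0.1664]
ee_rot: [0.026, 2.662, 1.647]
ft_force: [0.6, 0.9, -1.0]
grip_width: 0.178
t: 16.08
ee_pos: [0.4476, -0.0629, 0.1672]
ee_rot: [0.025, 2.558, 1.801]
ft_force: [-0.4, -0.6, -0.3]
grip_width: 0.18
t 16.08 [ 0.4476 -0.0629  0.1672] x [-1.     0.02  -0.001] y [0.006 0.337 0.941] z [ 0.019  0.941 -0.337] q [ 1.201  0.624 -0.613  1.802 -0.627  1.598  2.349] g 0.18 F [-0.4 -0.6 -0.3]
tool delta mm [-0.4 -2.8 -1.2] jaw ang 89.02
```

View pics/look3.png

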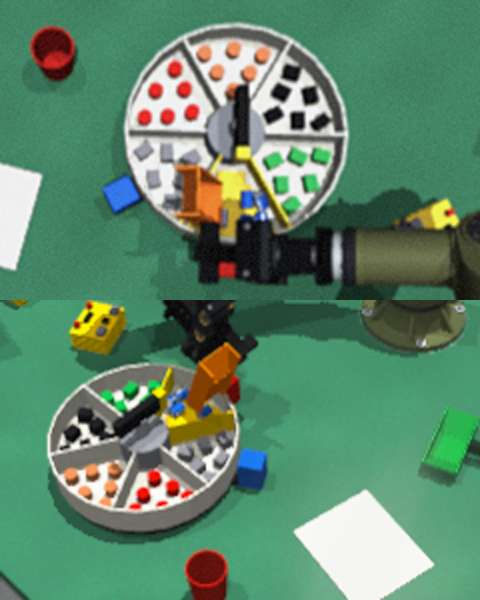

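```bash

python3 -m handwheel '[{"travel":[0,14,-5],"rot":[0,0,0],"grip":8},{"travel":[0,24,-9],"rot":[0.06,0,0],"grip":8},{"travel":[0,0,0],"rot":[0.12,0,0],"grip":8},{"travel":[0,0,0],"rot":[0.12,0,0],"grip":8},{"travel":[0,0,0],"rot":[0.12,0,0],"grip":8}]'
python3 -m handwheel '[{"travel":[0,0,0],"rot":[0.12,0,0],"grip":8},{"travel":[0,0,0],"rot":[0.12,0,0],"grip":8},{"travel":[0,0,0],"rot":[0.12,0,0],"grip":8},{"travel":[0,0,0],"rot":[0.12,0,0],"grip":8},{"travel":[0,0,0],"rot":[0.12,0,0],"grip":8}]'
python3 -m handwheel '[{"travel":[0,0,0],"rot":[0.12,0,0],"grip":8},{"travel":[0,0,0],"rot":[0.087,0,0],"grip":8},{"travel":[0,0,0],"rot":[0,0,0],"grip":8}]'
python3 w.py .4457 .312 .199
```

```text
t: 16.6
ee_pos: [0.4475, -0.0649, 0.2086]
ee_rot: [0.033, 2.882, 1.222]
ft_force: [0.5, 0.6, -1.3]
grip_width: 0.178
t: 17.02
ee_pos: [0.4473, -0.0638, 0.2091]
ee_rot: [0.036, 3.12, 0.315]
ft_force: [0.0, 1.3, -1.1]
grip_width: 0.178
t: 17.27
ee_pos: [0.4473, -0.0584, 0.2089]
ee_rot: [0.021, 3.139, -0.004]
ft_force: [-0.6, 1.1, -1.4]
grip_width: 0.175
t 17.27 [ 0.4473 -0.0584  0.2089] x [-1.     0.013 -0.003] y [ 0.013  1.    -0.003] z [ 0.003 -0.003 -1.   ] q [ 0.961 -0.103 -0.829  1.914 -0.076  1.295  1.713] g 0.175 F [-0.6  1.1 -1.4]
tool delta mm [  6.5 370.4   8.8] jaw ang 89.25
```

```bash

python3 -m handwheel '[{"travel":[0,20,0],"rot":[0,0,0],"grip":8},{"travel":[0,35,0],"rot":[0,0,0],"grip":8},{"travel":[0,38,0],"rot":[0,0,0],"grip":8},{"travel":[0,38,0],"rot":[0,0,0],"grip":8},{"travel":[0,30,0],"rot":[0,0,0],"grip":8}]'
python3 - <<'E'
import sys; sys.path.insert(0,'.')
from h import *
p=snapshot("top"); s=snapshot("scene"); a=cv2.resize(p["img"][90:240,260:500],(640,400),interpolation=cv2.INTER_CUBIC); b=cv2.resize(s["img"][140:290,190:430],(640,400),interpolation=cv2.INTER_CUBIC)
cv2.imwrite("pics/look4.png",cv2.resize(np.vstack([a,b])[...,::-1],(480,600)))
E
python3 w.py .4457 .312 .199
```

```text
t: 17.68
ee_pos: [0.4497, 0.0991, 0.2077]
ee_rot: [-0.036, -3.141, -0.007]
ft_force: [-0.3, 0.3, -0.7]
grip_width: 0.178
t 17.78 [0.4497 0.1023 0.208 ] x [-1.     0.015  0.001] y [0.015 1.    0.007] z [-0.     0.007 -1.   ] q [ 0.83  -0.082 -1.041  1.889 -0.08   1.294  1.368] g 0.174 F [ 0.1 -0.3 -1.3]
tool delta mm [  7.2 209.5  10.4] jaw ang 89.13
```

View pics/look4.png

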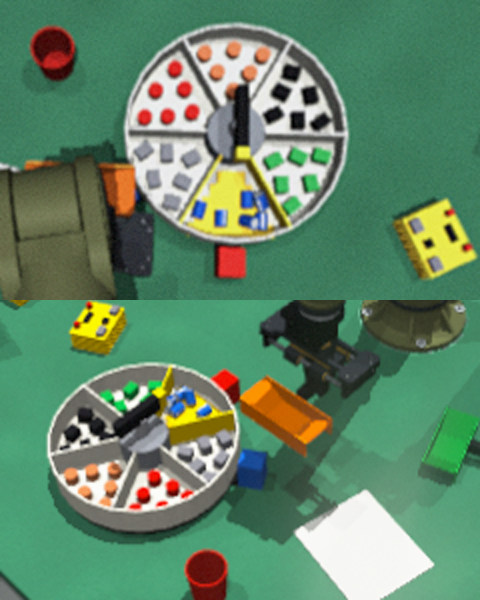

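The scoop is empty. The caps lie in the yellow compartment at about (199,210), (222,215), (250,200) and a cluster at (262,210), with none seen outside it. Returning the scoop.

```bash

python3 -m handwheel '[{"travel":[1,20,0],"rot":[0,0,0],"grip":8},{"travel":[2,34,0],"rot":[0,0,0],"grip":8},{"travel":[2,38,0],"rot":[0,0,0],"grip":8},{"travel":[2,38,0],"rot":[0,0,0],"grip":8},{"travel":[0,38,0],"rot":[0,0,0],"grip":8}]'
python3 -m handwheel '[{"travel":[0,26,0],"rot":[0,0,0],"grip":8},{"travel":[0,12,0],"rot":[0,0,0.05],"grip":8},{"travel":[0,3,0],"rot":[0,0,0.09],"grip":8},{"travel":[0,0,0],"rot":[0,0,0.09],"grip":8},{"travel":[0,0,0],"rot":[0,0,0.067],"grip":8}]'
python3 -m handwheel '[{"travel":[0,0,20],"rot":[0,0,0],"grip":8},{"travel":[0,0,30],"rot":[0,0,0],"grip":8},{"travel":[0,0,30],"rot":[0,0,0],"grip":8},{"travel":[0,0,20],"rot":[0,0,0],"grip":8},{"travel":[0,0,0],"rot":[0,0,0],"grip":8}]'
python3 w.py .4457 .312 .0205
```

```text
t: 18.2
ee_pos: [0.4476, 0.264, 0.208]
ee_rot: [-0.043, -3.14, -0.003]
ft_force: [-0.1, 0.5, -1.2]
grip_width: 0.182
t: 18.62
ee_pos: [0.4485, 0.3045, 0.2073]
ee_rot: [-0.508, -3.096, -0.004]
ft_force: [0.4, -0.2, -1.0]
grip_width: 0.176
t: 19.03
ee_pos: [0.4464, 0.3017, 0.1033]
ee_rot: [-0.503, -3.092, 0.005]
ft_force: [0.1, -1.1, -1.0]
grip_width: 0.182
t 19.03 [0.4464 0.3017 0.1033] x [-0.948  0.317  0.008] y [ 0.317  0.948 -0.004] z [-0.009 -0.002 -1.   ] q [ 0.284  0.372 -1.081  1.836  0.352  1.156  0.331] g 0.182 F [ 0.1 -1.1 -1. ]
tool delta mm [ 3.2  9.9 82.8] jaw ang 71.52
```

```bash

python3 -m handwheel '[{"travel":[2,9,15],"rot":[0,0,0],"grip":8},{"travel":[0,0,25],"rot":[0,0,0],"grip":8},{"travel":[0,0,20],"rot":[0,0,0],"grip":8},{"travel":[0,0,12],"rot":[0,0,0],"grip":8},{"travel":[0,0,0],"rot":[0,0,0],"grip":8}]'
python3 w.py .4457 .312 .0205
```

```text
t: 19.45
ee_pos: [0.4489, 0.3134, 0.0343]
ee_rot: [-0.502, -3.097, -0.0]
ft_force: [-0.9, -0.7, -0.9]
grip_width: 0.174
t 19.45 [0.4489 0.3134 0.0343] x [-0.949  0.316  0.004] y [ 0.316  0.949 -0.   ] z [-0.004  0.001 -1.   ] q [ 0.188  0.476 -1.007  1.879  0.461  1.045  0.24 ] g 0.174 F [-0.9 -0.7 -0.9]
tool delta mm [ 2.5 -2.3 13.8] jaw ang 71.57
```

```bash

python3 -m handwheel '[{"travel":[2,-2,6],"rot":[0,0,0],"grip":8},{"travel":[0,0,4],"rot":[0,0,0],"grip":8},{"travel":[0,0,3],"rot":[0,0,0],"grip":8},{"travel":[0,0,0],"rot":[0,0,0],"grip":8}]'
python3 w.py .4457 .312 .0205
```

```text
t: 19.78
ee_pos: [0.4472, 0.314, 0.0231]
ee_rot: [0.501, 3.101, 0.005]
ft_force: [0.9, -0.2, 0.1]
grip_width: 0.181
t 19.78 [0.4472 0.314  0.0231] x [-0.949  0.315  0.   ] y [0.315 0.949 0.003] z [ 0.001  0.003 -1.   ] q [ 0.179  0.487 -0.998  1.893  0.477  1.021  0.226] g 0.181 F [ 0.9 -0.2  0.1]
tool delta mm [ 0.8 -2.4  2.6] jaw ang 71.66
```

```bash

python3 -m handwheel '[{"travel":[0,0,2],"rot":[0,0,0],"grip":8},{"travel":[0,0,0],"rot":[0,0,0],"grip":8}]'
python3 -m handwheel '[{"travel":[0,0,0],"rot":[0,0,0],"grip":70},{"travel":[0,0,0],"rot":[0,0,0],"grip":70},{"travel":[0,0,0],"rot":[0,0,0],"grip":70},{"travel":[0,0,0],"rot":[0,0,0],"grip":70},{"travel":[0,0,0],"rot":[0,0,0],"grip":70}]'
python3 -m handwheel '[{"travel":[0,0,0],"rot":[0,0,0],"grip":70},{"travel":[0,0,0],"rot":[0,0,0],"grip":70},{"travel":[0,0,-10],"rot":[0,0,0],"grip":70},{"travel":[0,0,-25],"rot":[0,0,0],"grip":70},{"travel":[0,0,-35],"rot":[0,0,0],"grip":70}]'
python3 -m handwheel '[{"travel":[0,0,-35],"rot":[0,0,0],"grip":87},{"travel":[0,0,-40],"rot":[0,0,0],"grip":87},{"travel":[0,0,-35],"rot":[0,0,0],"grip":87},{"travel":[0,0,-20],"rot":[0,0,0],"grip":87},{"travel":[0,0,-5],"rot":[0,0,0],"grip":87}]'
python3 w.py .644 -.131 .22
```

```text
t: 19.95
ee_pos: [0.4471, 0.3142, 0.021]
ee_rot: [-0.5, -3.101, -0.005]
ft_force: [0.2, 0.0, -1.3]
grip_width: 0.174
t: 20.37
ee_pos: [0.447, 0.3142, 0.021]
ee_rot: [-0.5, -3.101, -0.005]
ft_force: [-0.1, 0.1, 0.9]
grip_width: 0.469
t: 20.78
ee_pos: [0.4451, 0.3127, 0.0899]
ee_rot: [-0.499, -3.097, -0.0]
ft_force: [1.3, -0.3, 0.9]
grip_width: 0.785
t: 21.2
ee_pos: [0.4483, 0.3154, 0.2308]
ee_rot: [0.499, 3.096, 0.011]
ft_force: [0.5, 0.3, 0.6]
grip_width: 0.988
t 21.2 [0.4483 0.3154 0.2308] x [-0.949  0.314 -0.004] y [0.314 0.949 0.008] z [ 0.007  0.006 -1.   ] q [ 0.355  0.252 -1.163  1.672  0.236  1.365  0.408] g 0.988 F [0.5 0.3 0.6]
tool delta mm [-325.9 -362.5    9.5] jaw ang 71.7
```

```bash

python3 -m handwheel '[{"travel":[-15,-16,0],"rot":[0,0,0],"grip":87},{"travel":[-25,-28,0],"rot":[0,0,0],"grip":87},{"travel":[-26,-29,0],"rot":[0,0,0],"grip":87},{"travel":[-26,-29,0],"rot":[0,0,0],"grip":87},{"travel":[-26,-29,0],"rot":[0,0,0],"grip":87}]'
python3 -m handwheel '[{"travel":[-26,-29,0],"rot":[0,0,0],"grip":87},{"travel":[-26,-29,0],"rot":[0,0,0],"grip":87},{"travel":[-26,-29,0],"rot":[0,0,0],"grip":87},{"travel":[-26,-29,0],"rot":[0,0,0],"grip":87},{"travel":[-26,-29,0],"rot":[0,0,0],"grip":87}]'
python3 -m handwheel '[{"travel":[-26,-29,0],"rot":[0,0,0],"grip":87},{"travel":[-26,-29,0],"rot":[0,0,0],"grip":87},{"travel":[-18,-20,0],"rot":[0,0,0],"grip":87},{"travel":[-8,-8,0],"rot":[0,0,-0.06],"grip":87},{"travel":[0,0,0],"rot":[0,0,-0.1],"grip":87}]'
python3 -m handwheel '[{"travel":[0,0,0],"rot":[0,0,-0.1],"grip":87},{"travel":[0,0,0],"rot":[0,0,-0.042],"grip":87},{"travel":[0,0,0],"rot":[0,0,0],"grip":87}]'
python3 w.py .644 -.131 .114
python3 - <<'E'
import sys; sys.path.insert(0,'.')
from h import *
p=snapshot("top"); P=cloud(p); hsv=cv2.cvtColor(p["img"],cv2.COLOR_RGB2HSV).astype(int)
m=(hsv[...,1]>150)&(hsv[...,0]>5)&(hsv[...,0]<18); m[:160]=0;m[240:]=0;m[:,:205]=0;m[:,285:]=0
q=P[m]; q=q[np.isfinite(q[:,2])]; print("scoop",cv2.minAreaRect((q[:,:2]*1000).astype(np.float32)),np.percentile(q[:,2],[2,50,98]).round(3))
s=snapshot("scene"); save(s,"look5")
E
```

```text
t: 21.62
ee_pos: [0.5177, 0.1503, 0.2251]
ee_rot: [-0.499, -3.101, -0.003]
ft_force: [1.6, 1.0, -0.1]
grip_width: 1.002
t: 22.03
ee_pos: [0.5955, -0.0284, 0.2244]
ee_rot: [-0.5, -3.1, -0.004]
ft_force: [0.2, 0.4, 0.4]
grip_width: 1.004
t: 22.45
ee_pos: [0.6427, -0.1377, 0.2228]
ee_rot: [-0.256, -3.129, -0.004]
ft_force: [0.1, -0.5, -0.7]
grip_width: 0.997
t: 22.7
ee_pos: [0.6422, -0.1324, 0.2237]
ee_rot: [-0.026, -3.14, -0.006]
ft_force: [-0.1, 0.6, -0.0]
grip_width: 0.997
t 22.7 [ 0.6422 -0.1324  0.2237] x [-1.     0.016  0.001] y [0.016 1.    0.004] z [-0.001  0.004 -1.   ] q [ 0.857  0.503 -0.978  1.406  0.411  1.449  1.443] g 0.997 F [-0.1  0.6 -0. ]
tool delta mm [ -2.    1.  109.7] jaw ang 89.06
scoop ((521.6281127929688, 289.9782409667969), (143.87147521972656, 66.46500396728516), 71.40316009521484) [0.008 0.024 0.042]
```

View pics/look5.png

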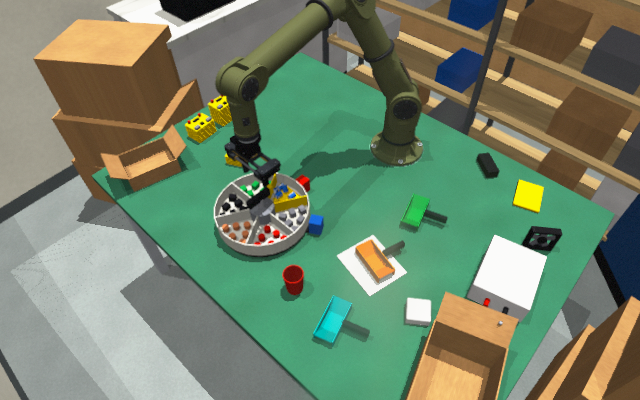

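The scoop is back upright on the mat (375,258), and the yellow compartment is still at the red mark. Gripping the bar again.

```bash

python3 -m handwheel '[{"travel":[-1,1,15],"rot":[0,0,0],"grip":60},{"travel":[0,0,25],"rot":[0,0,0],"grip":60},{"travel":[0,0,25],"rot":[0,0,0],"grip":60},{"travel":[0,0,20],"rot":[0,0,0],"grip":60},{"travel":[0,0,12],"rot":[0,0,0],"grip":60}]'
python3 -m handwheel '[{"travel":[0,0,8],"rot":[0,0,0],"grip":60},{"travel":[0,0,3],"rot":[0,0,0],"grip":60},{"travel":[0,0,0],"rot":[0,0,0],"grip":60}]'
python3 w.py .644 -.131 .114
```

```text
t: 23.22
ee_pos: [0.6417, -0.1312, 0.1237]
ee_rot: [-0.029, -3.137, -0.005]
ft_force: [-0.4, -0.1, -0.5]
grip_width: 0.732
t: 23.47
ee_pos: [0.6436, -0.1312, 0.1163]
ee_rot: [-0.028, -3.141, -0.005]
ft_force: [0.8, -0.5, -0.1]
grip_width: 0.693
t 23.47 [ 0.6436 -0.1312  0.1163] x [-1.     0.018  0.   ] y [0.018 1.    0.003] z [-0.     0.003 -1.   ] q [ 0.838  0.579 -0.934  1.535  0.475  1.271  1.394] g 0.693 F [ 0.8 -0.5 -0.1]
tool delta mm [-0.4  0.2  2.3] jaw ang 88.98
```

```bash

python3 -m handwheel '[{"travel":[0,0,2],"rot":[0,0,0],"grip":10},{"travel":[0,0,0],"rot":[0,0,0],"grip":10},{"travel":[0,0,0],"rot":[0,0,0],"grip":10},{"travel":[0,0,0],"rot":[0,0,0],"grip":10},{"travel":[0,0,0],"rot":[0,0,0],"grip":10}]' 30
python3 -m handwheel '[{"travel":[0,0,0],"rot":[0,0,0],"grip":10},{"travel":[0,0,0],"rot":[0,0,0],"grip":10},{"travel":[0,0,0],"rot":[0,0,0],"grip":10},{"travel":[0,0,0],"rot":[0,0,0],"grip":10},{"travel":[0,0,0],"rot":[0,0,0],"grip":10}]'
python3 -m handwheel '[{"travel":[0,0,0],"rot":[0,0,0.05],"grip":10},{"travel":[0,0,0],"rot":[0,0,0.08],"grip":10},{"travel":[0,0,0],"rot":[0,0,0.09],"grip":10},{"travel":[0,0,0],"rot":[0,0,0.09],"grip":10},{"travel":[0,0,0],"rot":[0,0,0.09],"grip":10}]'
python3 w.py .644 -.131 .114
```

```text
t: 23.88
ee_pos: [0.6439, -0.1314, 0.1151]
ee_rot: [0.028, 3.141, 0.004]
ft_force: [-0.4, -0.1, -0.4]
grip_width: 0.394
t: 24.3
ee_pos: [0.6438, -0.1315, 0.1148]
ee_rot: [0.028, 3.141, 0.004]
ft_force: [0.2, -0.8, 2.3]
grip_width: 0.256
t: 24.72
ee_pos: [0.6438, -0.1315, 0.1148]
ee_rot: [-0.656, -3.072, -0.004]
ft_force: [-0.6, -1.0, 1.8]
grip_width: 0.255
t 24.72 [ 0.6438 -0.1315  0.1148] x [-0.913  0.409  0.001] y [0.409 0.913 0.002] z [ 0.     0.002 -1.   ] q [ 0.79   0.548 -0.855  1.538  0.425  1.251  1.023] g 0.255 F [-0.6 -1.   1.8]
tool delta mm [-0.   0.6  0.8] jaw ang 65.88
```

```bash

python3 -m handwheel '[{"travel":[0,0,0],"rot":[0,0,0.095],"grip":10},{"travel":[0,0,0],"rot":[0,0,0.095],"grip":10},{"travel":[0,0,0],"rot":[0,0,0.095],"grip":10},{"travel":[0,0,0],"rot":[0,0,0.095],"grip":10},{"travel":[0,0,0],"rot":[0,0,0.095],"grip":10}]'
python3 -m handwheel '[{"travel":[0,0,0],"rot":[0,0,0.09],"grip":10},{"travel":[0,0,0],"rot":[0,0,0.06],"grip":10},{"travel":[0,0,0],"rot":[0,0,0.022],"grip":10},{"travel":[0,0,0],"rot":[0,0,0],"grip":10}]'
python3 w.py .644 -.131 .114
python3 -m handwheel '[{"travel":[0,0,0],"rot":[0,0,0],"grip":87},{"travel":[0,0,0],"rot":[0,0,0],"grip":87},{"travel":[0,0,0],"rot":[0,0,0],"grip":87},{"travel":[0,0,0],"rot":[0,0,0],"grip":87},{"travel":[0,0,0],"rot":[0,0,0],"grip":87}]'
python3 -m handwheel '[{"travel":[0,0,-5],"rot":[0,0,0],"grip":87},{"travel":[0,0,-20],"rot":[0,0,0],"grip":87},{"travel":[0,0,-35],"rot":[0,0,0],"grip":87},{"travel":[0,0,-35],"rot":[0,0,0],"grip":87},{"travel":[0,0,-20],"rot":[0,0,0],"grip":87}]'
python3 w.py .3 -.5 .25
```

```text
t: 25.13
ee_pos: [0.6437, -0.1316, 0.1148]
ee_rot: [-1.364, -2.829, -0.004]
ft_force: [-0.5, -1.1, 2.1]
grip_width: 0.254
t: 25.47
ee_pos: [0.6437, -0.1316, 0.1148]
ee_rot: [-1.594, -2.706, -0.003]
ft_force: [-0.8, -1.0, 1.8]
grip_width: 0.256
t 25.47 [ 0.6437 -0.1316  0.1148] x [-0.485  0.875  0.002] y [0.875 0.485 0.001] z [ 0.     0.002 -1.   ] q [ 0.71   0.506 -0.732  1.541  0.349  1.229  0.429] g 0.256 F [-0.8 -1.   1.8]
tool delta mm [0.3 0.6 0.8] jaw ang 29.0
t: 25.88
ee_pos: [0.6435, -0.131, 0.1143]
ee_rot: [-1.593, -2.706, -0.004]
ft_force: [0.8, 0.9, -0.8]
grip_width: 0.549
t: 26.3
ee_pos: [0.6449, -0.1313, 0.2341]
ee_rot: [1.593, 2.705, 0.007]
ft_force: [0.2, -0.7, 0.4]
grip_width: 0.929
t 26.3 [ 0.6449 -0.1313  0.2341] x [-0.485  0.874 -0.   ] y [0.874 0.485 0.005] z [ 0.005  0.002 -1.   ] q [ 0.722  0.427 -0.764  1.395  0.291  1.43   0.471] g 0.929 F [ 0.2 -0.7  0.4]
tool delta mm [-155.1 -480.4  -18.4] jaw ang 29.02
```

Move clear toward -y and check from above.

```bash

python3 -m handwheel '[{"travel":[-6,-18,0],"rot":[0,0,0],"grip":87},{"travel":[-11,-34,0],"rot":[0,0,0],"grip":87},{"travel":[-12,-37,0],"rot":[0,0,0],"grip":87},{"travel":[-12,-37,0],"rot":[0,0,0],"grip":87},{"travel":[-12,-37,0],"rot":[0,0,0],"grip":87}]'
python3 -m handwheel '[{"travel":[-12,-37,0],"rot":[0,0,0],"grip":87},{"travel":[-12,-37,0],"rot":[0,0,0],"grip":87},{"travel":[-11,-34,0],"rot":[0,0,0],"grip":87},{"travel":[-6,-18,0],"rot":[0,0,0],"grip":87},{"travel":[0,0,0],"rot":[0,0,0],"grip":87}]'
python3 - <<'E'
import sys; sys.path.insert(0,'.')
from h import *
st=get_state(); print(st["t"],st["ee_pos"],np.abs(st["qd"]).max())
p=snapshot("top"); P=cloud(p); s=snapshot("scene")
hsv=cv2.cvtColor(p["img"],cv2.COLOR_RGB2HSV).astype(int); c=np.array([.644,-.131])
bar=(P[...,2]>.135)&(P[...,2]<.16); bar[:120]=0;bar[190:]=0;bar[:,:340]=0;bar[:,420:]=0
q=P[bar][:,:2]; w,v=np.linalg.eigh(np.cov(q.T)); print("bar ang",np.degrees(np.arctan2(*v[::-1,1])))
m=(hsv[...,1]>130)&(hsv[...,0]>100)&(hsv[...,0]<130)&np.isfinite(P[...,2]); d=P[...,:2]-c; r=np.hypot(d[...,0],d[...,1]); m&=r<.175
a=np.degrees(np.arctan2(d[...,1],d[...,0]))[m]; print("blue px",m.sum(),"r",r[m].min(),r[m].max(),"ang",a.min(),a.max(),"z",np.percentile(P[m][:,2],[5,50,95]),P[m][:,2].max())
for n in ["boards","white_box","can","scoop"]: print(n,[(np.round(at_depth(p,k["location"]),3).tolist(),round(k["score"],2)) for k in look_for(p,n)[:3]])
a=cv2.resize(p["img"][90:240,280:450],None,fx=3.6,fy=3.6,interpolation=cv2.INTER_CUBIC); cv2.imwrite("pics/look6.png",a[...,::-1])
E
```

```text
t: 26.72
ee_pos: [0.5256, -0.2578, 0.2296]
ee_rot: [-1.593, -2.707, -0.004]
ft_force: [0.5, -0.0, 0.3]
grip_width: 0.996
t: 27.13
ee_pos: [0.4318, -0.3594, 0.2291]
ee_rot: [-1.606, -2.698, 0.001]
ft_force: [0.5, -0.2, -0.1]
grip_width: 0.998
27.1333 [ 0.43184468 -0.35935487  0.22909162] 0.06550311958168367
bar ang 119.16377292828709
blue px 175 r 0.0913141904821835 0.17310112926741889 ang -125.35147660272219 146.12759494462207 z [0.01279868 0.04772306 0.05654657] 0.06340715770713468
boards [([0.484, -0.435, 0.05], 0.57)]
white_box [([0.568, 0.5, 0.037], 0.7)]
can [([0.79, 0.157, 0.007], 0.75)]
scoop [([0.239, 0.288, 0.005], 0.74), ([0.767, 0.348, 0.007], 0.59), ([0.524, 0.308, 0.009], 0.55)]
```

View pics/look6.png

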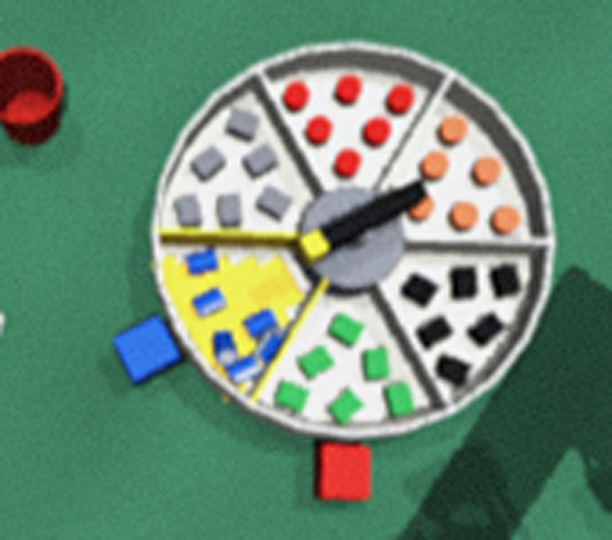

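All six caps are visible in the yellow compartment: (203,262), (210,301), (262,323), (270,347), (224,347) and (243,368). The compartment stands at the blue mark, and the bar angle of 119.2° fits that.

```bash
python3 -m handwheel '[{"travel":[0,0,0],"rot":[0,0,0],"grip":87},{"travel":[0,0,0],"rot":[0,0,0],"grip":87},{"travel":[0,0,0],"rot":[0,0,0],"grip":87}]' && python3 -c "
from rig import *
print(job_done())"
```

```text
t: 27.68
ee_pos: [0.4369, -0.3534, 0.2289]
ee_rot: [-1.592, -2.707, -0.004]
ft_force: [-0.1, 0.7, 0.1]
grip_width: 0.999
the job is handed in; nothing more can be done
None
```

The job is done and handed in at about 27.7 s; `job_done` reported no verdict.

I turned the bar one click so the yellow compartment stood at the red mark. I then lifted the orange scoop, rolled it 70° to tip the capacitors in, and set it back on its mat. Last I turned the bar one more click to the blue mark and moved the arm clear.

**Last checks:**
- **Rotor:** the bar measured 119.2°, against about 118.9° for the blue mark.
- **Capacitors:** the final picture shows all six in the yellow compartment. The highest blue point was 63 mm, below the 80 mm rim. I left one reading unresolved: the automatic colour check for blue spread over a wider angle than the compartment, with some low points. I put this down to stray pixels and trusted the picture.
- **Scoop:** it stood upright and released, about 12 mm from the mat centre, as measured before the last turn. After that turn I had only the network's rough hit on it, at the same place.
- **Boards, white box and red cup:** all within about 13 mm of where they were first seen, which is within the network's scatter.

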